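# Rack the microscope objectives by length on the carrier rail

## Task

Put the four loose bare-metal microscope objectives away upright, thread down, in the four carriers of the rail, in order of length: the longest, which has a locating lug, goes in the notched carrier at one end with its lug down in the notch, and the others follow along the rail by decreasing length, so that the shortest stands at the other end. Each must sit fully home on its carrier. They are delicate: set them down, do not drop them, and do not tip any over.

Things in the scene. Friction and masses are not known exactly. Their poses are not given: they have to be found in the camera images.
- lens_short: Shortest microscope objective, 34 mm high, broad flat nose, biggest front lens. Turned metal, round about z. From the bottom: chamfered thread 22 mm dia, 8 mm high; flange 40 mm dia from 8 to 12 mm; barrel 32 mm dia (grip here) up to 30 mm. Origin: centre of the thread's underside, z up. Starts standing on its thread on the bench.
- lens_mid: Second shortest objective, 45 mm high, nose tapering to 23 mm dia. Turned metal, round about z. From the bottom: chamfered thread 22 mm dia, 8 mm high; flange 40 mm dia from 8 to 12 mm; barrel 32 mm dia (grip here) up to 34 mm. Origin: centre of the thread's underside, z up. Starts standing on its thread on the bench.
- lens_tall: Second longest objective, 56 mm high, nose tapering to 18 mm dia. Turned metal, round about z. From the bottom: chamfered thread 22 mm dia, 8 mm high; flange 40 mm dia from 8 to 12 mm; barrel 32 mm dia (grip here) up to 40 mm. Origin: centre of the thread's underside, z up. Starts standing on its thread on the bench.
- lens_keyed: Longest objective, 67 mm high, nose tapering to 15 mm dia, with a lug. Thread, flange, barrel as the others, barrel to 46 mm. The lug is a steel tongue 7 mm wide that sticks out of the flange along this body's -x to 29 mm from the axis, 3 to 12 mm above the underside, so it hangs 5 mm below the flange. Origin: centre of the thread's underside, z up. Starts standing on its thread on the bench.
- rail: Low aluminium rail fixed on the bench, 252 x 58 mm, with four grey carriers in a row 62 mm apart (centre to centre). Origin at the centre of its underside, z up, y along the rail to the robot's left, -x to its front, the side facing the robot, where the carriers' black clamp screws are.
- seat_notched: Carrier with a notched collar, at either end of the row. Collar, bore and origin as the plain carriers (rim 40 mm above the bench, objective home 8 mm below this origin). The notch cuts the collar's wall along this body's -x (rail's front), 13 mm wide, 18 mm at the rim; the lug drops into it. Off the notch, the lug holds the objective about 5 mm high.
- seat_plain_end: Plain carrier at the other end of the row. Block with a steel collar (48 mm dia outside, rim 40 mm above the bench); bore 28 mm dia, 14 mm deep, chamfered to 36 mm. A thread drops in with 3 mm play, the flange rests on the rim, the objective's origin then 8 mm below this one. Origin: bore centre at rim height; axes as the rail's.
- seat_inner_left: Plain carrier second from the rail's +y (robot's left) end. Block with a steel collar (48 mm dia outside, rim 40 mm above the bench); bore 28 mm dia, 14 mm deep, chamfered to 36 mm. A thread drops in with 3 mm play, the flange rests on the rim, the objective's origin then 8 mm below this one. Origin: bore centre at rim height; axes as the rail's.
- seat_inner_right: Plain carrier second from the rail's -y (right) end. Block with a steel collar (48 mm dia outside, rim 40 mm above the bench); bore 28 mm dia, 14 mm deep, chamfered to 36 mm. A thread drops in with 3 mm play, the flange rests on the rim, the objective's origin then 8 mm below this one. Origin: bore centre at rim height; axes as the rail's.
Not all that is in view belongs to the job. Leave any turquoise look-alike of the lens_keyed alone.

How it is judged:
At the end, for the whole second after the job is handed in: From the notched carrier to the plain end the row stands longest to shortest, the lug in the notch: each upright within 0.1 rad, at rest, released, within 6 mm of its carrier's centre, origin at least 5 mm below the carrier's (8 when home) (horizontal distance between lens_keyed and seat_notched below 0.006 m and z of lens_keyed in the frame of seat_notched between -0.012 and -0.005 m and angle between each of lens_keyed, lens_short's own z axis and vertical below 0.1 rad and linear speed of each of lens_keyed, lens_short below 0.02 m/s and angle between the x axis of lens_keyed and the x axis of seat_notched, either way round below 0.3 rad and horizontal distance between lens_short and seat_plain_end below 0.006 m and z of lens_short in the frame of seat_plain_end between -0.012 and -0.005 m and ((y of seat_notched in the frame of rail above 0 m and horizontal distance between lens_tall and seat_inner_left below 0.006 m and z of lens_tall in the frame of seat_inner_left between -0.012 and -0.005 m and angle between each of lens_tall, lens_mid's own z axis and vertical below 0.1 rad and linear speed of each of lens_tall, lens_mid below 0.02 m/s and horizontal distance between lens_mid and seat_inner_right below 0.006 m and z of lens_mid in the frame of seat_inner_right between -0.012 and -0.005 m) or (y of seat_notched in the frame of rail below 0 m and horizontal distance between lens_tall and seat_inner_right below 0.006 m and z of lens_tall in the frame of seat_inner_right between -0.012 and -0.005 m and angle between each of lens_tall, lens_mid's own z axis and vertical below 0.1 rad and linear speed of each of lens_tall, lens_mid below 0.02 m/s and horizontal distance between lens_mid and seat_inner_left below 0.006 m and z of lens_mid in the frame of seat_inner_left between -0.012 and -0.005 m))); the robot touches nothing.
It fails at once if an objective is tipped over (leans more than 0.7 rad) (angle between any of lens_short, lens_mid, lens_tall, lens_keyed's own z axis and vertical above 0.7 rad).
It fails at once if an objective is dropped: it moves faster than 0.65 m/s with no finger touching it (a fall of over 20 mm) ((linear speed of lens_short above 0.65 m/s and contact force between the fingers and lens_short below 0.05 N) or (linear speed of lens_mid above 0.65 m/s and contact force between the fingers and lens_mid below 0.05 N) or (linear speed of lens_tall above 0.65 m/s and contact force between the fingers and lens_tall below 0.05 N) or (linear speed of lens_keyed above 0.65 m/s and contact force between the fingers and lens_keyed below 0.05 N)).
It also fails if it takes over 80 s, if anything falls off the work surface, if the arm or the gripper's body presses on something with over 40 N, if the wrist force passes 120 N, or if a joint passes its speed limit or range.

## Robot

A 6-joint arm with a two-finger parallel gripper is mounted at the origin on a cart in front of the work surface, level with it; the furniture and walls round the work are solid. World frame = base frame: x ahead of the robot, y to its left, z up, the work surface at z = 0. Lengths are in m, angles in rad, forces in N, time in s.
With the tool pointing down it reaches from about 0.275 to 0.875 m from the base axis. Payload 12.5 kg.
Tool frame: the origin (TCP) lies at the very end of the fingers, on their centre line; the grasp point (between the pads) lies 19 mm behind it; z points along the fingers, y is the direction in which the jaws open and shut (so a half turn about z gives the same grasp; the last joint's range is limited). The gripper opens to 85 mm and grips with 20 to 120 N. Pads are 22 mm wide; open, the fingers measure 114 mm over their backs; the gripper's body (76 mm by 85 mm) begins 54 mm behind the grasp point. The pads swing forward as they close: fully open they stand 13 mm farther back than shut.
Start: joints at [-1.34, 0.351, 1.652, -0, 1.139, -0.085], TCP at [0.171, -0.523, 0.231] pointing down, gripper open.
Joint ranges: [-2.75, 2.75], [-0.79, 2.1], [0.01, 2.65], [-1.57, 4.71], [0.07, 3.14], [-2.87, 2.87]. Speed limits (rad/s): [2.22, 2.22, 2.79, 3.14, 3.14, 3.14].

## Interface

Orientations are given as [roll, pitch, yaw] about the fixed x, y, z axes, in that order (R = Rz(yaw) Ry(pitch) Rx(roll)).
In Python, from rig import telemetry, capture, close_job gives the robot as it stands.
- The arm moves only by the tool send_rows, never from a script. Its argument "series" is a list that holds one entry, the list of rows, each a list of 5 numbers: the shift along the world's x, y, z in m, then the turn about the world's z in degrees, then the finger opening in m, from 0 to 0.0854. A call has 1 to 20 rows; each row is the pose to reach, as a shift and turn from the pose commanded when the call began; what a row does not reach only later rows make up. A row lasts 1/10 s, in which the tool goes at most 50 mm and 8.59 degrees, less where a joint would pass 70% of its speed; a pose out of reach is approached as far as the arm can. A call with a gripper value outside its range is refused whole. The fingers move at their own pace and stop on an object; "newtons" is the grip in N (left out, the last holds). Time passes only in rows, so rows that repeat a pose let the fingers close. It gives the time, the measured TCP pose, the force and the opening at its end, in the units of the state.
- telemetry.sense(): the state, without advancing time (a new reading comes with each control period).
- capture(name): name is "side" or "top" or "wrist"; returns a dict with "img" (480x640x3 uint8, red, green, blue), "mtx" (3x3 intrinsics, pixels), "world_from_camera" (4x4, takes a point from camera to world coordinates); the wrist camera has in their place "mount" (4x4, takes a point from camera to tool coordinates, whose origin is the TCP and whose axes are the flange's). Camera axes: x right, y up, looking along -z (the intrinsics and any distortion apply to the point x, -y, -z); pixel columns grow to the right and rows downward; lengths in m; the calibration is good to about 2 mm. A picture is of the moment at which its call begins: read the wrist's pose just before it. There is no depth.
- close_job(): hands the job in, once; it reports no verdict.
The state is a dict: "clock": time; "joint_positions": joint angles; "qd": joint speeds; "tau": joint torques, N m; "eef_pos": TCP position; "tcp_rot": TCP orientation; "ft_force": force on the tool from outside, world axes, zero at the start; "moment": the same for the moment, N m; "grip_width": opening from 0.0 (shut) to 1.0 (fully open).
Only numpy, scipy, OpenCV 4.12 (cv2) and the standard library are available. Lean on these libraries where they do the work, as an engineer would, in place of code of your own. Each camera call takes 0.05 s, during which the arm holds its last target.

## Working session

There is one attempt and no reset: what is moved stays moved. The work goes in short steps, Python scripts to look and compute and a tool call to move; the robot and the scene stay as the last step left them, time stands still between calls to the robot, and variables do not carry over. Pictures are saved under pics/ and viewed, and the job is handed in when it is done.

Besides the shell and the picture viewer there is one more tool, called as name(argument=value, ...), one argument or row to a line, values as JSON. send_rows: Moves the arm, as the interface text tells. Its arguments: {"type":"object","properties":{"series":{"type":"array","items":{"type":"array","items":{"type":"array","items":{"type":"number"}}}},"newtons":{"type":"number"}},"required":["series"]}

```bash
ls -la; mkdir -p pics
python3 - <<'E'
from rig import telemetry, capture
import cv2
s=telemetry.sense(); print(s)
for n in ("side","top"):
    c=capture(n); cv2.imwrite(f"pics/{n}0.png",c["img"][:,:,::-1]); print(n,c["mtx"].tolist(),c["world_from_camera"].tolist(),[k for k in c])
c=capture("wrist"); cv2.imwrite("pics/wrist0.png",c["img"][:,:,::-1]); print(c["mtx"].tolist(),c["mount"].tolist())
E
```

```text
total 12
drwxr-xr-x  3 agent agent 4096 Dec  5 23:11 .
drwxr-xr-x 23 root  root  4096 Dec  5 23:11 ..
drwxr-xr-x  2 agent agent 4096 Dec  5 23:11 pics
{'clock': 0.0, 'joint_positions': array([-1.33958742e+00,  3.51263037e-01,  1.65243202e+00, -3.35476398e-05,
        1.13910497e+00, -8.46033254e-02]), 'qd': array([ 6.75237849e-04, -1.06499188e-03,  3.15718865e-04, -6.03295809e-04,
        9.09218488e-05,  9.03263016e-04]), 'tau': array([ 1.39535343e-03, -5.06109202e+01, -2.91409653e+01, -6.04849129e-05,
        4.52509834e-03, -1.83271186e-05]), 'eef_pos': array([ 0.17076105, -0.52246509,  0.23074073]), 'tcp_rot': array([-3.14038703e+00, -7.16818770e-05,  3.15826239e-01]), 'ft_force': array([ 0.34845142,  0.14587744, -0.35647915]), 'moment': array([-0.0120575 ,  0.00141675, -0.01449506]), 'grip_width': 1.0021057283851125}
side [[441.90366851948323, 0.0, 324.21002310641154], [0.0, 441.90366851948323, 237.26358265587749], [0.0, 0.0, 1.0]] [[-0.4904992999604609, 0.4083170755485228, -0.769862067226201, -0.10539693598494072], [-0.8712734481100644, -0.24713413976637832, 0.42403690355950274
[... 312 characters left out ...]
1289929011572, -0.19832407365502142, 0.32561383873970245], [-0.9999923285268237, -0.003916977415376572, -1.3244947241735218e-05, 0.31314820392593595], [-0.0007898126742332669, 0.19832250140236385, 0.9801365015310108, 1.1732179726553635], [0.0, 0.0, 0.0, 1.0]] ['img', 'mtx', 'world_from_camera']
[[432.4375033736852, 0.0, 322.30147095450565], [0.0, 432.4375033736852, 239.37048118940987], [0.0, 0.0, 1.0]] [[-0.00030024696743604387, 0.9473806350333496, 0.3201091098603179, 0.08155665569135886], [0.9999999505375187, 0.0003144373236200348, 7.3572453363930315e-06, -0.00014210118551538642], [-9.368414001191689e-05, 0.32010909623591766, -0.9473806825824054, -0.14230227806412182], [0.0, 0.0, 0.0, 1.0]]
```

View pics/top0.png

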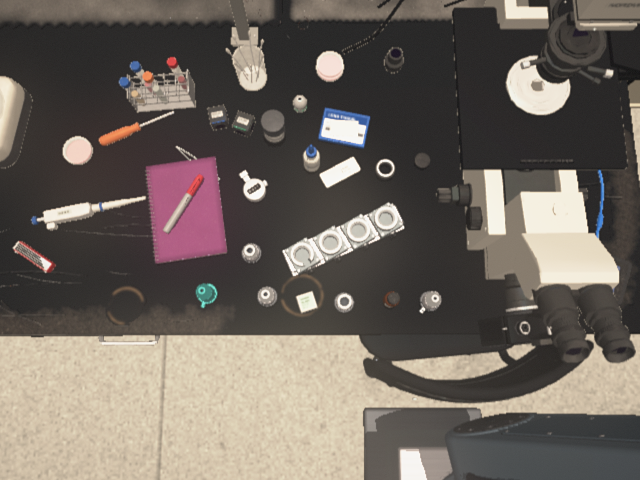

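View pics/side0.png

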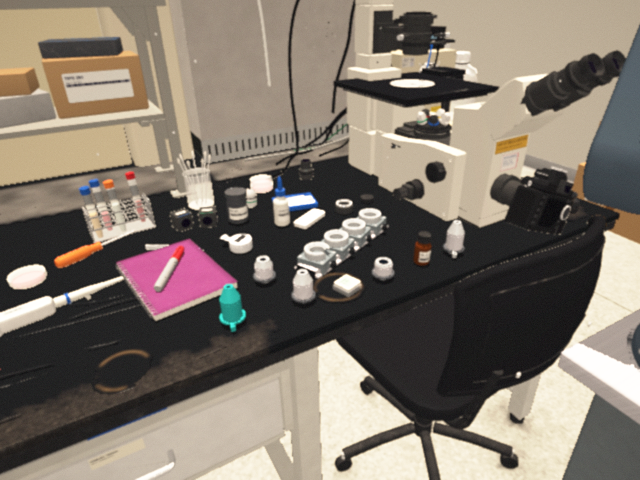

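Run:
```python
import cv2
a=cv2.imread("pics/top0.png"); b=cv2.imread("pics/side0.png")
cv2.imwrite("pics/top0a.png",cv2.resize(a[180:330,190:450],(780,450),interpolation=cv2.INTER_CUBIC))
cv2.imwrite("pics/side0a.png",cv2.resize(b[190:340,210:480],(800,444),interpolation=cv2.INTER_CUBIC))
```

```text
(no output)
```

View pics/top0a.png

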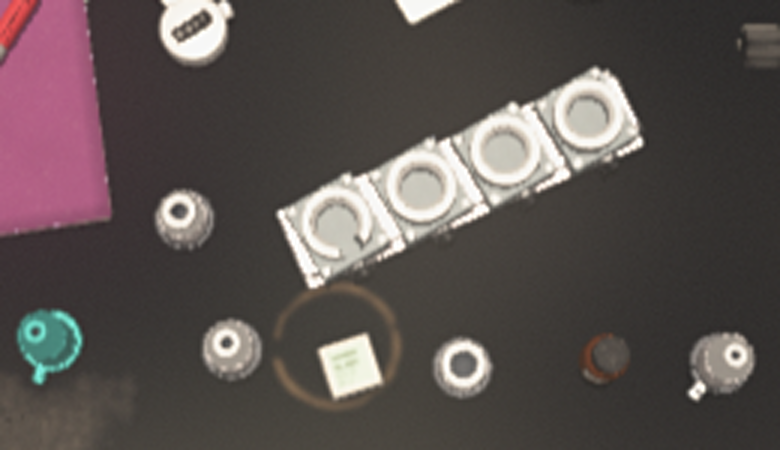

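View pics/side0a.png

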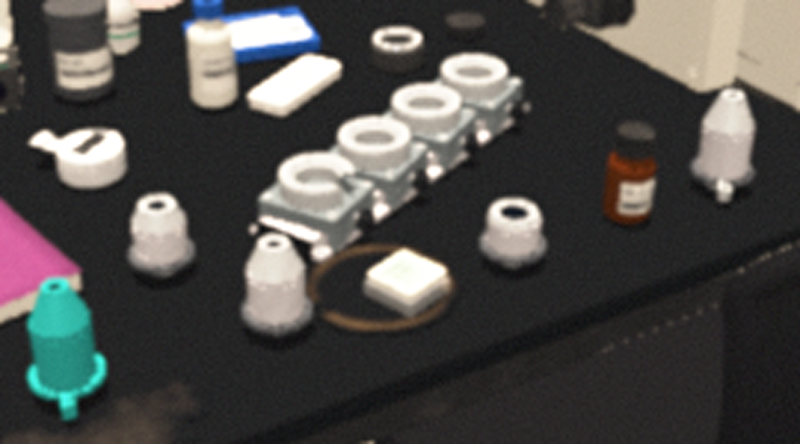

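View pics/wrist0.png

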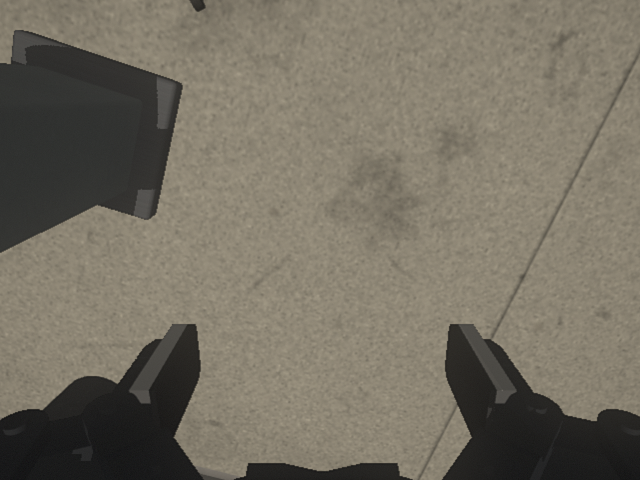

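```bash
cat > h.py <<'E'
import numpy as np, cv2
from scipy.spatial.transform import Rotation as R
def ray(c,uv,T=None):
    T=c["world_from_camera"] if T is None else T
    d=np.linalg.inv(c["mtx"])@np.array([uv[0],uv[1],1.0]); d=np.array([d[0],-d[1],-d[2]])
    return T[:3,3],T[:3,:3]@d
def at_z(c,uv,z,T=None):
    o,d=ray(c,uv,T); return o+d*(z-o[2])/d[2]
def toolT(s):
    T=np.eye(4);T[:3,:3]=R.from_euler("xyz",s["tcp_rot"]).as_matrix();T[:3,3]=s["eef_pos"];return T
def proj(c,p,T=None):
    T=c["world_from_camera"] if T is None else T
    q=np.linalg.inv(T)@np.append(p,1); v=c["mtx"]@np.array([q[0],-q[1],-q[2]]); return v[:2]/v[2]
E
python3 - <<'E'
from h import *
from rig import capture
c=capture("top")
f=lambda p:(190+(p[0]+.5)/3-.5,180+(p[1]+.5)/3-.5)
for n,p,z in [("mid",(180,211),.045),("tall",(227,343),.056),("short",(463,363),.034),("keyed",(735,355),.067),("lugtip",(695,393),.0075),("notch",(337,223),.04),("il",(421,187),.04),("ir",(505,149),.04),("pe",(587,115),.04),("decoy",(35,331),.067)]:
    print(n,at_z(c,f(p),z).round(4), np.array(f(p)).round(1))
E
```

```text
mid [0.534  0.4525 0.045 ] [249.7 250. ]
tall [0.4447 0.4189 0.056 ] [265.3 294. ]
short [0.4332 0.2649 0.034 ] [344.  300.7]
keyed [0.4346 0.0917 0.067 ] [434.7 298. ]
lugtip [0.415  0.1079 0.0075] [421.3 310.7]
notch [0.5264 0.3481 0.04  ] [302. 254.]
il [0.5506 0.2919 0.04  ] [330. 242.]
ir [0.5765 0.2351 0.04  ] [358.  229.3]
pe [0.5998 0.1793 0.04  ] [385.3 218. ]
decoy [0.4518 0.5415 0.067 ] [201.3 290. ]
```

Run:
```python
import cv2
a=cv2.imread("pics/top0.png"); b=cv2.imread("pics/side0.png")
cv2.imwrite("pics/top0b.png",cv2.resize(a[160:480,340:640],(750,600)[:1]+(600,) if 0 else (562,600),interpolation=cv2.INTER_CUBIC))
cv2.imwrite("pics/side0b.png",cv2.resize(b[0:300,320:640],(640,600),interpolation=cv2.INTER_CUBIC))
```

```text
(no output)
```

View pics/top0b.png

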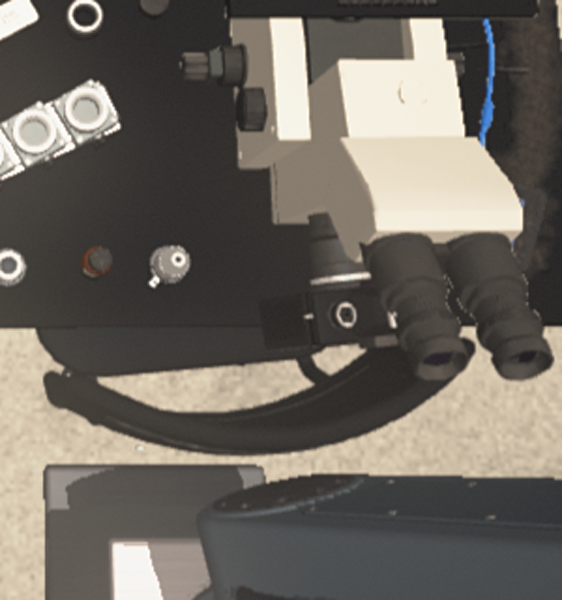

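View pics/side0b.png

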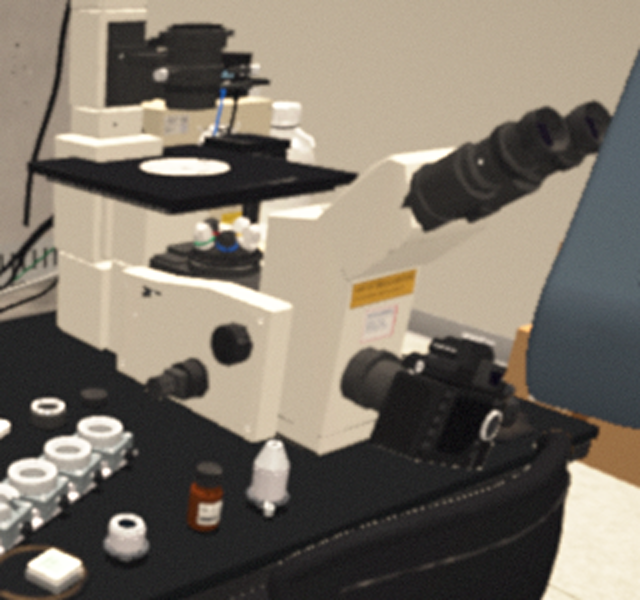

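Run:
```python
from h import *
from rig import capture
t=capture("top"); s=capture("side")
def tri(a,b):
    o1,d1=ray(t,a);o2,d2=ray(s,b)
    A=np.stack([d1,-d2],1); k=np.linalg.lstsq(A,o2-o1,rcond=None)[0]
    p,q=o1+k[0]*d1,o2+k[1]*d2
    return ((p+q)/2).round(3), np.linalg.norm(p-q).round(4)
print("eye",tri((575,352),(594,64)),"cam",tri((524,328),(565,212)))
print("keyed",tri((434.7,298),(320+275/2,442/2)),"edgeR bench", at_z(t,(380,335),0))
print("knob",tri((440,195),(320+160/2,388/2)))
print("chair? ",tri((591,344),(603,228)),[at_z(t,(465,400),z).round(3) for z in (-.2,0,.1,.2)])
print(proj(s,np.array([.25,.2,0])),proj(s,np.array([.22,0.05,0.1])),proj(s,np.array([.22,0.05,0.])),proj(s,np.array([.22,-0.1,0.])))
```

```text
eye (array([ 0.33 , -0.045,  0.351]), np.float64(0.0005)) cam (array([ 0.36 , -0.086,  0.075]), np.float64(0.0412))
keyed (array([0.434, 0.092, 0.068]), np.float64(0.0006)) edgeR bench [0.36704632 0.19176656 0.        ]
knob (array([0.646, 0.065, 0.042]), np.float64(0.0042))
chair?  (array([ 0.341, -0.233,  0.007]), np.float64(0.0157)) [array([ 0.225, -0.021, -0.2  ]), array([0.24 , 0.027, 0.   ]), array([0.247, 0.052, 0.1  ]), array([0.254, 0.076, 0.2  ])]
[485.42421092 320.84094981] [579.86235822 248.98038813] [564.24487882 301.24115163] [617.62101159 275.54798034]
```

send_rows(
  series=[
    [[-0.006,0.018,0.031,0,0.085],[-0.012,0.036,0.062,0,0.085],[-0.018,0.054,0.094,0,0.085],[-0.024,0.072,0.125,0,0.085],[-0.03,0.09,0.156,0,0.085],[-0.035,0.107,0.188,0,0.085],[-0.041,0.125,0.219,0,0.085],[-0.047,0.142,0.25,0,0.085],[-0.047,0.142,0.25,0,0.085]],
  ],
)

```text
clock: 1.2
eef_pos: [0.1236, -0.3801, 0.4854]
tcp_rot: [3.134, 0.001, 0.316]
ft_force: [1.0, -0.6, -0.1]
grip_width: 0.996
```

Run:
```python
import numpy as np
p0=np.array([.1236,-.3801]); r=.3997; a0=-71.98
for i in range(1,14):
    a=np.radians(a0+6.6*i); print([round(r*np.cos(a)-p0[0],3),round(r*np.sin(a)-p0[1],3),0,round(2.5*i,1),.085],end=", ")
```

```text
[np.float64(0.043), np.float64(0.017), 0, 2.5, 0.085], [np.float64(0.084), np.float64(0.038), 0, 5.0, 0.085], [np.float64(0.121), np.float64(0.064), 0, 7.5, 0.085], [np.float64(0.156), np.float64(0.095), 0, 10.0, 0.085], [np.float64(0.187), np.float64(0.129), 0, 12.5, 0.085], [np.float64(0.214), np.float64(0.166), 0, 15.0, 0.085], [np.float64(0.236), np.float64(0.206), 0, 17.5, 0.085], [np.float64(0.254), np.float64(0.249), 0, 20.0, 0.085], [np.float64(0.267), np.float64(0.293), 0, 22.5, 0.085], [np.float64(0.274), np.float64(0.338), 0, 25.0, 0.085], [np.float64(0.276), np.float64(0.384), 0, 27.5, 0.085], [np.float64(0.273), np.float64(0.43), 0, 30.0, 0.085], [np.float64(0.265), np.float64(0.476), 0, 32.5, 0.085],
```

send_rows(
  series=[
    [[0.043,0.017,0,2.5,0.085],[0.084,0.038,0,5.0,0.085],[0.121,0.064,0,7.5,0.085],[0.156,0.095,0,10.0,0.085],[0.187,0.129,0,12.5,0.085],[0.214,0.166,0,15.0,0.085],[0.236,0.206,0,17.5,0.085],[0.254,0.249,0,20.0,0.085],[0.267,0.293,0,22.5,0.085],[0.274,0.338,0,25.0,0.085],[0.276,0.384,0,27.5,0.085],[0.273,0.43,0,30.0,0.085],[0.265,0.476,0,32.5,0.085],[0.265,0.476,0,32.5,0.085],[0.265,0.476,0,32.5,0.085]],
  ],
)

```text
clock: 2.7
eef_pos: [0.3888, 0.0959, 0.4806]
tcp_rot: [-3.141, 0.001, 0.885]
ft_force: [1.7, 0.7, -0.2]
grip_width: 1.0
```

Run:
```python
from h import *
from rig import telemetry, capture
st=telemetry.sense(); print(st["joint_positions"].round(3),st["tau"].round(2),st["eef_pos"])
for n in ("wrist","side","top"):
    c=capture(n); cv2.imwrite(f"pics/{n}1.png",c["img"][:,:,::-1])
```

```text
[ 0.126 -0.086  1.561 -0.     1.667  0.811] [ 2.460e+00 -2.867e+01 -3.375e+01  1.300e-01  1.000e-02  1.400e-01] [0.38880823 0.09591502 0.4806136 ]
```

View pics/side1.png

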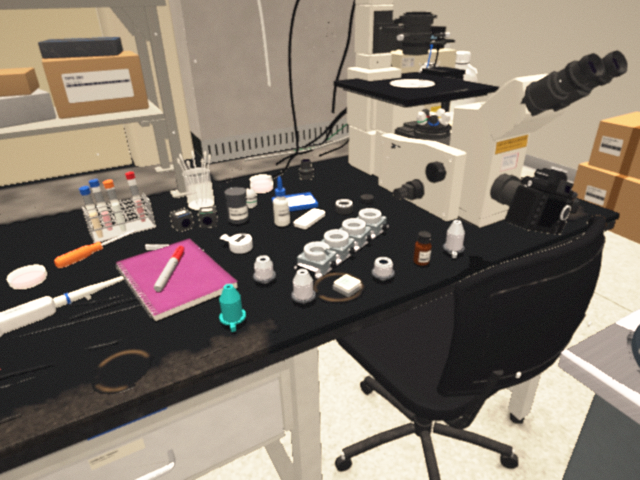

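View pics/top1.png

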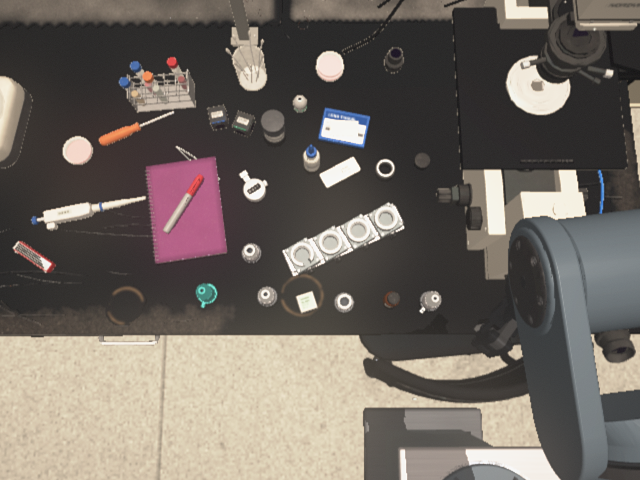

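View pics/wrist1.png

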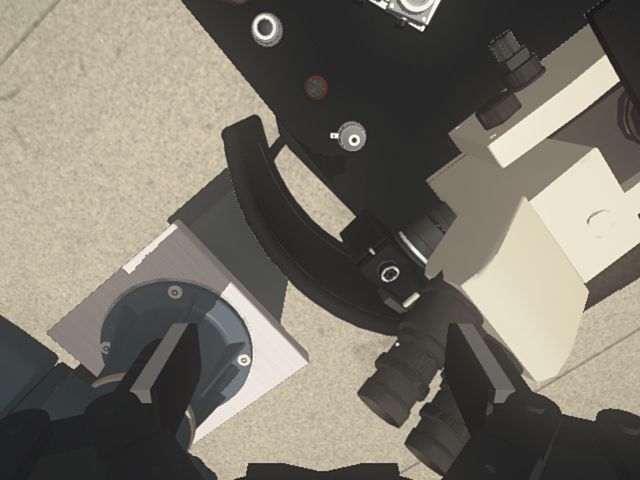

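```bash
python3 - <<'E'
from h import *
from rig import telemetry, capture
st=telemetry.sense(); T=toolT(st)
c=capture("top")
for z in (0,-.05,-.1,-.15,-.2,-.25,-.3): 
    p=(T@[0,0,z,1])[:3]; print(p.round(3),proj(c,p).round(0))
print((T@[0.08,0,-.142,1])[:3],proj(c,(T@[0.08,0,-.142,1])[:3]))
E
python3 - <<'E'
import cv2
a=cv2.imread("pics/top1.png"); cv2.imwrite("pics/top1b.png",cv2.resize(a[180:480,400:640],(480,600),interpolation=cv2.INTER_CUBIC))
E
```

```text
[0.389 0.094 0.481] [502. 302.]
[0.389 0.094 0.531] [515. 297.]
[0.389 0.094 0.581] [532. 293.]
[0.389 0.094 0.631] [551. 287.]
[0.389 0.094 0.681] [574. 280.]
[0.389 0.094 0.731] [601. 271.]
[0.389 0.094 0.781] [636. 261.]
[0.44013774 0.15599766 0.62287332] [480.01871436 236.1529132 ]
```

View pics/top1b.png

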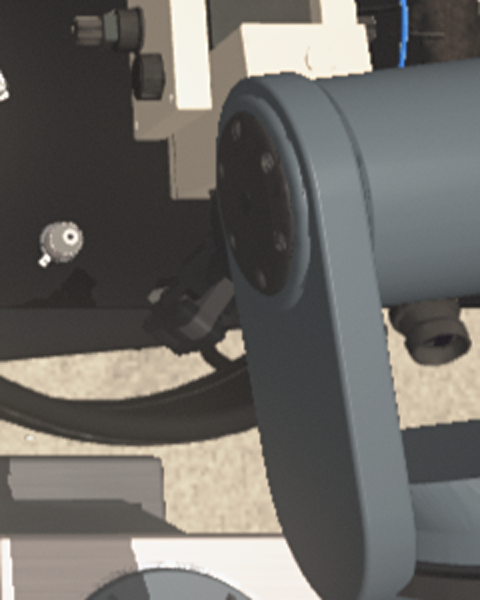

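send_rows(
  series=[
    [[0.01,-0.001,-0.045,0,0.085],[0.02,-0.002,-0.09,0,0.085],[0.03,-0.002,-0.135,0,0.085],[0.038,-0.003,-0.18,0,0.085],[0.046,-0.004,-0.231,0,0.085],[0.046,-0.004,-0.231,0,0.085],[0.046,-0.004,-0.231,0,0.085],[0.046,-0.004,-0.231,0,0.085]],
  ],
)

```text
clock: 3.7
eef_pos: [0.4359, 0.091, 0.2528]
tcp_rot: [3.139, -0.002, 0.882]
ft_force: [0.1, -0.5, -0.6]
grip_width: 0.997
```

```bash
cat > snap.py <<'E'
import sys,json
from h import *
from rig import telemetry, capture
# usage: snap.py tag cams...
tag=sys.argv[1]
for n in sys.argv[2:]:
    st=telemetry.sense(); c=capture(n); cv2.imwrite(f"pics/{n}{tag}.png",c["img"][:,:,::-1])
    if n=="wrist":
        T=toolT(st)@c["mount"]; np.savez(f"w{tag}.npz",T=T,mtx=c["mtx"],tool=toolT(st)); print(st["clock"],st["eef_pos"].round(4),np.degrees(st["tcp_rot"]).round(2),st["ft_force"].round(1),st["grip_width"],st["tau"].round(1))
E
python3 snap.py 2 wrist top
```

```text
3.7 [0.4359 0.091  0.2528] [ 1.7986e+02 -1.4000e-01  5.0550e+01] [ 0.1 -0.5 -0.6] 0.9972574914785579 [ -0.2 -35.5 -28.1  -0.    0.   -0. ]
```

View pics/wrist2.png

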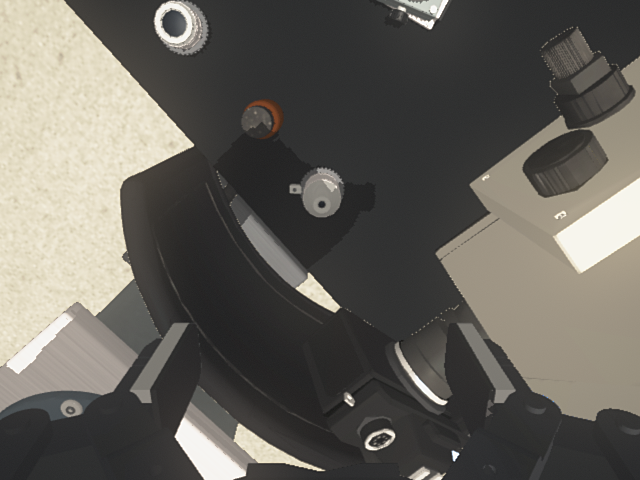

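View pics/top2.png

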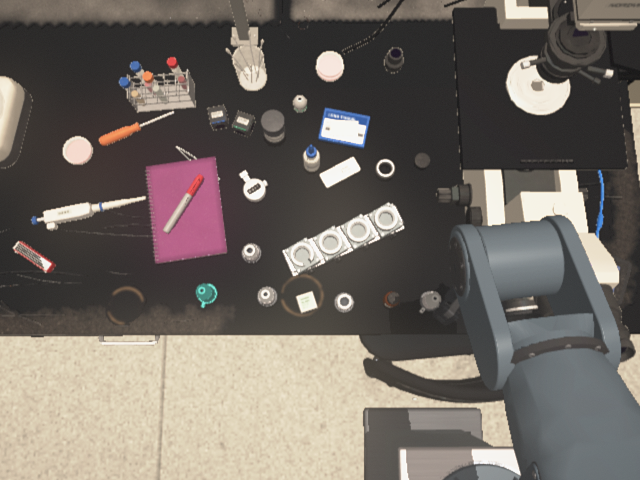

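Run:
```python
import cv2
a=cv2.imread("pics/wrist2.png"); cv2.imwrite("pics/wrist2b.png",cv2.resize(a[150:230,270:370],(800,640)[:1]+(600,) if 0 else (750,600),interpolation=cv2.INTER_CUBIC))
```

```text
(no output)
```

View pics/wrist2b.png

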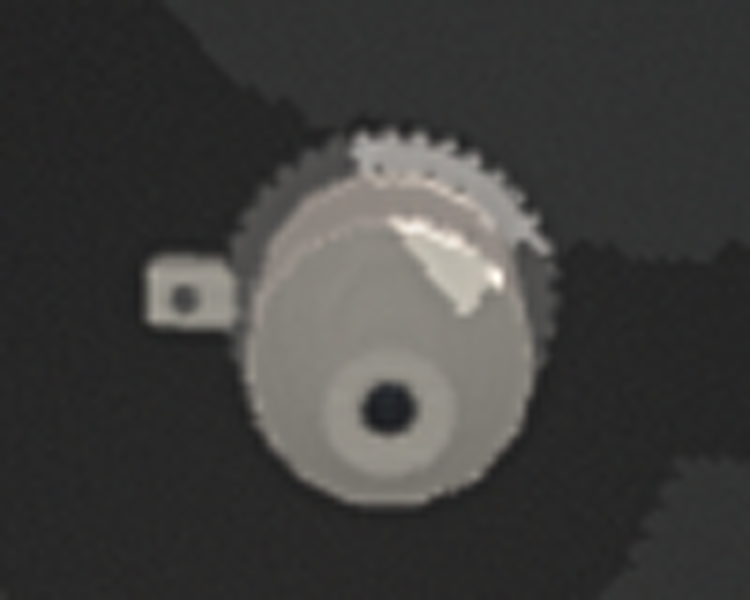

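Run:
```python
from h import *
w=np.load("w2.npz"); c={"mtx":w["mtx"]}; T=w["T"]
f=lambda p:(270+(p[0]+.5)/7.5-.5,150+(p[1]+.5)/7.5-.5)
n=at_z(c,f((389,408)),.067,T); print("nose",n)
l=at_z(c,f((147,292)),.012,T); b=at_z(c,f((235,294)),.012,T); h=at_z(c,f((185,297)),.012,T)
print("tip",l,"hole",h); 
for q in (l,h): d=q-n; print(np.hypot(*d[:2]),np.degrees(np.arctan2(d[1],d[0])))
d=l-b;print(np.degrees(np.arctan2(d[1],d[0])))
p=proj(c,[n[0],n[1],.012],T); print((p[0]-270)*7.5,(p[1]-150)*7.5)
tp=w["tool"]; print("yaw",np.degrees(np.arctan2(tp[1,0],tp[0,0])), "in tool frame", (np.linalg.inv(tp)@np.append(n,1))[:3], (np.linalg.inv(tp)@np.append(l,1))[:3])
```

```text
nose [0.43553183 0.09186106 0.067     ]
tip [0.41362896 0.11083826 0.012     ] hole [0.41674712 0.10747944 0.012     ]
0.028980511676665908 139.0935274992682
0.024429472230103316 140.25847966261819
139.18023133212188
385.4214535841094 294.60267565671336
yaw 50.55130588798671 in tool frame [ 1.68423496e-05 -1.24592955e-03  1.85752648e-01] [ 0.0006205  -0.0303486   0.24068479]
```

send_rows(
  series=[
    [[0,0.001,-0.04,0,0.085],[0,0.001,-0.08,0,0.085],[0,0.001,-0.12,0,0.085],[0,0.001,-0.15,0,0.085],[0,0.001,-0.18,0,0.085],[0,0.001,-0.195,0,0.085],[0,0.001,-0.21,0,0.085],[0,0.001,-0.22,0,0.085],[0,0.001,-0.23,0,0.085],[0,0.001,-0.23,0,0.085]],
  ],
)

```text
clock: 4.8
eef_pos: [0.4349, 0.0922, 0.02]
tcp_rot: [-3.141, 0.0, 0.883]
ft_force: [-0.3, 0.3, -0.4]
grip_width: 0.993
```

```bash
python3 snap.py 3 wrist top
```

```text
4.8 [0.4349 0.0922 0.02  ] [-1.7999e+02  1.0000e-02  5.0590e+01] [-0.3  0.3 -0.4] 0.9934786516709442 [ -0.  -45.5 -14.9   0.   -0.3   0. ]
```

View pics/wrist3.png

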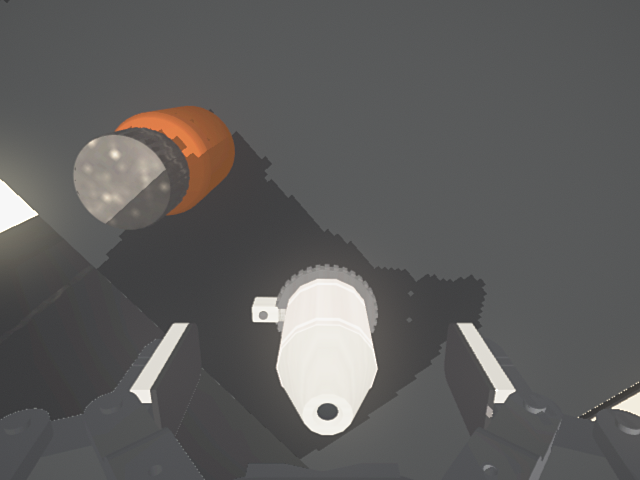

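View pics/top3.png

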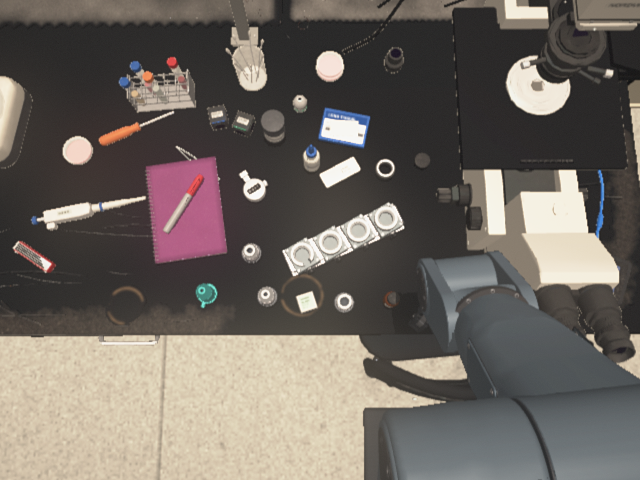

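send_rows(
  series=[
    [[0,0,0,0,0.06],[0,0,0,0,0.045],[0,0,0,0,0.038],[0,0,0,0,0.034],[0,0,0,0,0.03],[0,0,0,0,0.02],[0,0,0,0,0.02],[0,0,0,0,0.02]],
  ],
  newtons=45,
)

```text
clock: 5.7
eef_pos: [0.4351, 0.0922, 0.0207]
tcp_rot: [3.141, -0.0, 0.883]
ft_force: [-1.9, -0.2, 6.8]
grip_width: 0.361
```

```bash
python3 snap.py 4 wrist
```

```text
5.7 [0.4351 0.0922 0.0207] [ 1.7998e+02 -2.0000e-02  5.0590e+01] [-1.9 -0.2  6.8] 0.36050854630938844 [  0.  -44.  -14.4   0.   -0.3   0. ]
```

View pics/wrist4.png

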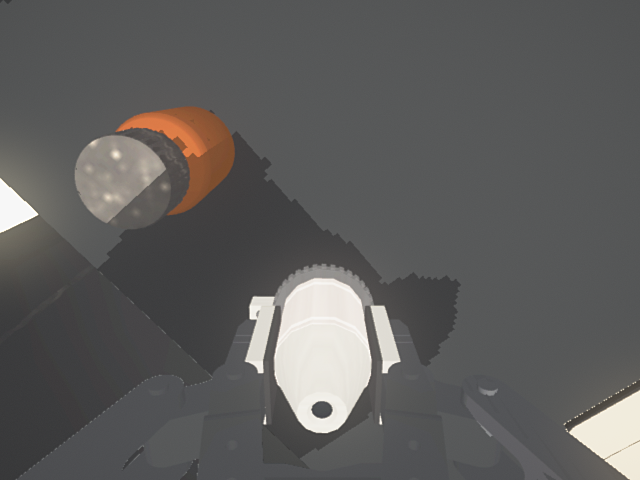

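send_rows(
  series=[
    [[0,0,0.01,0,0.02],[0,0,0.03,0,0.02],[0,0,0.07,0,0.02],[0,0,0.115,0,0.02],[0,0.01,0.16,4,0.02],[0.005,0.03,0.19,11,0.02],[0.02,0.055,0.2,18,0.02],[0.035,0.08,0.2,26,0.02],[0.05,0.105,0.2,34,0.02],[0.066,0.13,0.2,42,0.02],[0.083,0.155,0.2,50,0.02],[0.1,0.18,0.2,57,0.02],[0.115,0.201,0.2,63,0.02],[0.115,0.201,0.2,63,0.02],[0.115,0.201,0.2,63,0.02],[0.115,0.201,0.2,63,0.02]],
  ],
)

```text
clock: 7.35
eef_pos: [0.5493, 0.2926, 0.2204]
tcp_rot: [-3.141, 0.0, 1.981]
ft_force: [-1.7, 0.1, -1.9]
grip_width: 0.358
```

```bash
python3 snap.py 5 wrist
```

```text
7.35 [0.5493 0.2926 0.2204] [-1.7996e+02  1.0000e-02  1.1351e+02] [-1.7  0.1 -1.9] 0.3581783177748548 [  0.4 -60.  -30.8   0.    0.   -0. ]
```

View pics/wrist5.png

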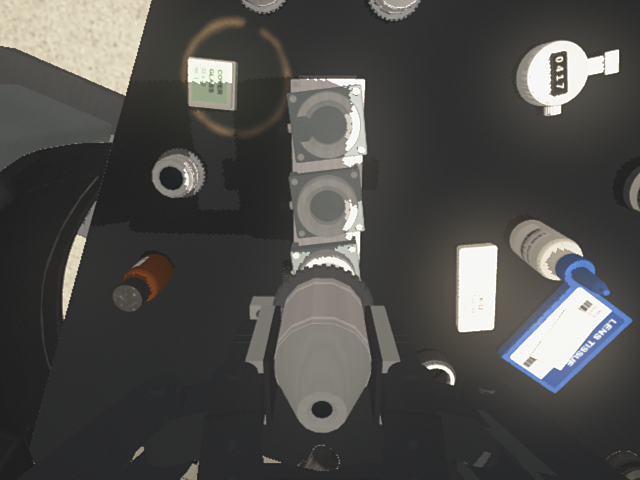

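Run:
```python
import cv2
a=cv2.imread("pics/wrist5.png"); cv2.imwrite("pics/wrist5b.png",cv2.resize(a[70:250,270:390],(533,800)[:1]+(800,) if 0 else (400,600),interpolation=cv2.INTER_CUBIC))
```

```text
(no output)
```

View pics/wrist5b.png

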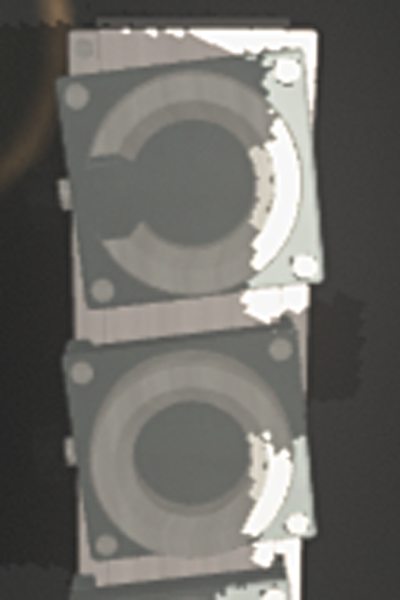

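Run:
```python
import cv2
a=cv2.imread("pics/wrist5.png"); g=cv2.resize(a[80:172,280:375],None,fx=6.3,fy=6.3,interpolation=cv2.INTER_CUBIC)
g=cv2.convertScaleAbs(g,alpha=1.4); cv2.imwrite("pics/wrist5c.png",g); print(g.shape)
```

```text
(580, 598, 3)
```

View pics/wrist5c.png

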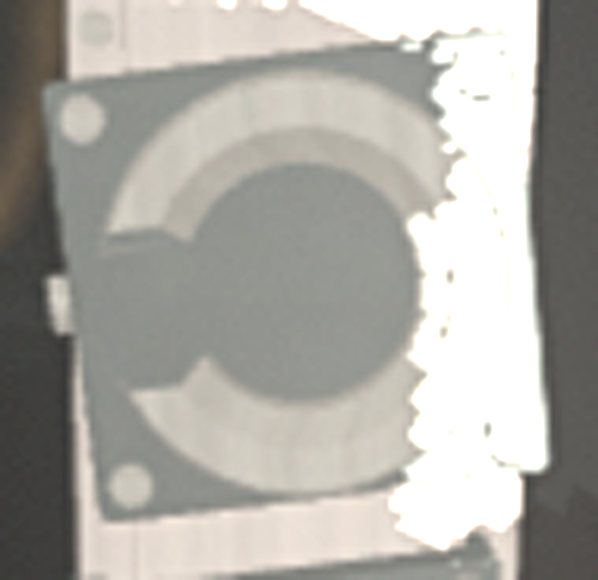

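Run:
```python
from h import *
w=np.load("w5.npz"); c={"mtx":w["mtx"]}; T=w["T"]
f=lambda p:(280+(p[0]+.5)/6.3-.5,80+(p[1]+.5)/6.3-.5)
P=np.array([at_z(c,f(p),.04,T)[:2] for p in [(303,68),(305,492),(108,237),(133,392),(210,97),(220,470),(380,90)]])
from scipy.optimize import least_squares
r=least_squares(lambda v:np.hypot(*(P-v[:2]).T)-v[2],[.526,.348,.024]); print("circle",r.x, r.fun.round(4))
r2=least_squares(lambda v:np.hypot(*(P-v[:2]).T)-.024,[.526,.348]); print(r2.x,r2.fun.round(4))
for cc in (r.x[:2],r2.x):
  a=P[2]-cc;b=P[3]-cc; A=[np.degrees(np.arctan2(v[1],v[0]))%360 for v in (a,b)]; print(A,np.mean(A))
s=[at_z(c,f(p),.028,T)[:2] for p in [(82,118),(131,487)]]; d=s[0]-s[1]; print("screws dir yaw",np.degrees(np.arctan2(-d[0],d[1])),np.hypot(*d))
g=lambda p:(270+(p[0]+.5)/3.333-.5,70+(p[1]+.5)/3.333-.5)
s=[at_z(c,g(p),.028,T)[:2] for p in [(82,373),(106,545)]]; d=s[0]-s[1]; print("screws2",np.degrees(np.arctan2(-d[0],d[1])),np.hypot(*d))
# 2nd collar outer ellipse extents
P=np.array([at_z(c,g(p),.04,T)[:2] for p in [(190,348),(92,455),(192,565),(115,390),(265,380),(120,520)]])
r2=least_squares(lambda v:np.hypot(*(P-v[:2]).T)-.024,[.55,.29]); print("il",r2.x,r2.fun.round(4))
# rail left edge
for z in (0.0,.01): 
  s=[at_z(c,g(p),z,T)[:2] for p in [(75,330),(70,50)]]; d=s[1]-s[0]; print("rail?",np.degrees(np.arctan2(-d[0],d[1])))
n=at_z(c,(321.5,409),.2204-.0207+.067,T); print("nose in hand",(np.linalg.inv(w["tool"])@np.append(n,1))[:3])
l=at_z(c,(251,307),.2204-.0207+.012,T); print("lug in hand",(np.linalg.inv(w["tool"])@np.append(l,1))[:3], np.degrees(np.arctan2(l[1]-n[1],l[0]-n[0]))%360)
```

```text
circle [0.52794462 0.34961936 0.02326327] [ 0.0004  0.0002 -0.0001 -0.     -0.     -0.0001 -0.0004]
[0.52882623 0.34978934] [-0.0001 -0.0007  0.0001 -0.0001 -0.0002 -0.0007 -0.0012]
[np.float64(189.9377994467827), np.float64(234.31853584253906)] 212.1281676446609
[np.float64(189.97415164522477), np.float64(232.84035432356808)] 211.40725298439642
screws dir yaw 30.20501392368236 0.043041950874763216
screws2 30.18864724123209 0.0426787606774313
il [0.55287467 0.29387729] [ 0.0015  0.      0.0021  0.0004 -0.0001 -0.0008]
rail? 23.237150865267786
rail? 23.23715086526771
nose in hand [ 0.0018182  -0.00112702 -0.04626829]
lug in hand [ 0.00382401 -0.02865554  0.00875105] 199.36458705684004
```

send_rows(
  series=[
    [[-0.007,0.019,0,3,0.02],[-0.014,0.038,0,6,0.02],[-0.021,0.056,-0.01,8,0.02],[-0.021,0.056,-0.04,8,0.02],[-0.021,0.056,-0.08,8,0.02],[-0.021,0.056,-0.115,8,0.02],[-0.021,0.056,-0.135,8,0.02],[-0.021,0.056,-0.145,8,0.02],[-0.021,0.056,-0.15,8,0.02],[-0.021,0.056,-0.15,8,0.02],[-0.021,0.056,-0.15,8,0.02]],
  ],
)

```text
clock: 8.5
eef_pos: [0.5294, 0.3494, 0.0716]
tcp_rot: [3.14, 0.0, 2.122]
ft_force: [0.2, 0.0, -0.7]
grip_width: 0.357
```

```bash
python3 snap.py 6 wrist side top
python3 - <<'E'
import cv2
a=cv2.imread("pics/side6.png"); cv2.imwrite("pics/side6b.png",cv2.resize(a[180:300,250:400],(750,600),interpolation=cv2.INTER_CUBIC))
E
```

```text
8.5 [0.5294 0.3494 0.0716] [179.89   0.   121.58] [ 0.2  0.  -0.7] 0.35653573471358135 [ -0.1 -64.6 -24.9  -0.   -0.    0. ]
```

View pics/wrist6.png

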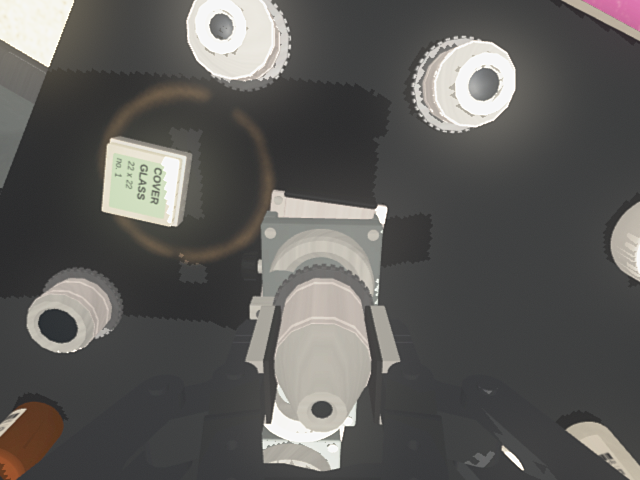

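View pics/side6b.png

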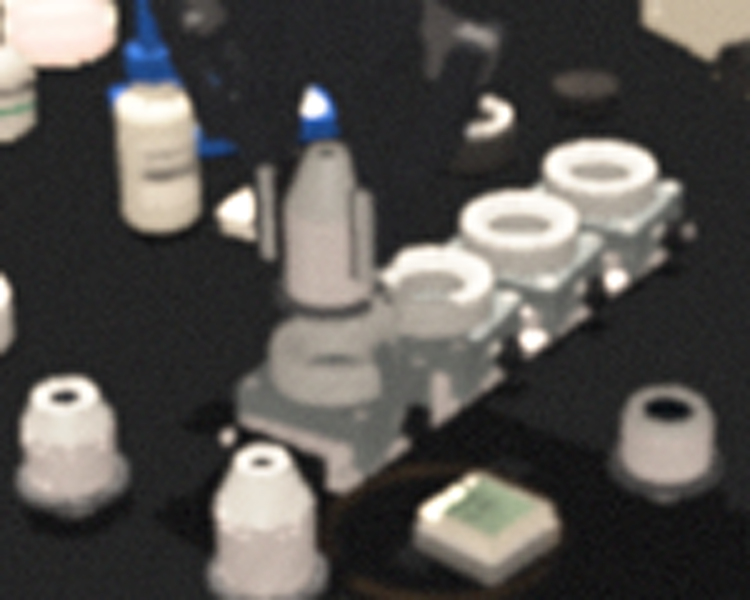

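Run:
```python
from h import *
from rig import capture
c=capture("side")
f=lambda p:(np.array(p)-[250,180])*5
for n,p in [("seat",(.528,.349,.04)),("seat.005x",(.533,.349,.04)),("seat.005y",(.528,.354,.04)),("nose",(.5294,.3494,.0716-.0207+.067)),("flange",(.5294,.3494,.0716-.0207+.012)),("flbot",(.5294,.3494,.0716-.0207+.008)),("mid top",(.534,.4525,.045)),("il",(.553,.2935,.04)),("ir",(.5765,.2351,.04)),("pe",(.5998,.1793,.04))]:
    print(n,f(proj(c,np.array(p))).round(0))
```

```text
seat [332. 337.]
seat.005x [326. 332.]
seat.005y [320. 341.]
nose [324. 146.]
flange [328. 282.]
flbot [328. 292.]
mid top [ 67. 393.]
il [426. 274.]
ir [519. 216.]
pe [599. 165.]
```

Run:
```python
import cv2
a=cv2.imread("pics/side6.png"); cv2.imwrite("pics/side6c.png",cv2.resize(a[205:265,295:345],(667,800)[:1]+(800,) if 0 else (500,600),interpolation=cv2.INTER_CUBIC))
```

```text
(no output)
```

View pics/side6c.png

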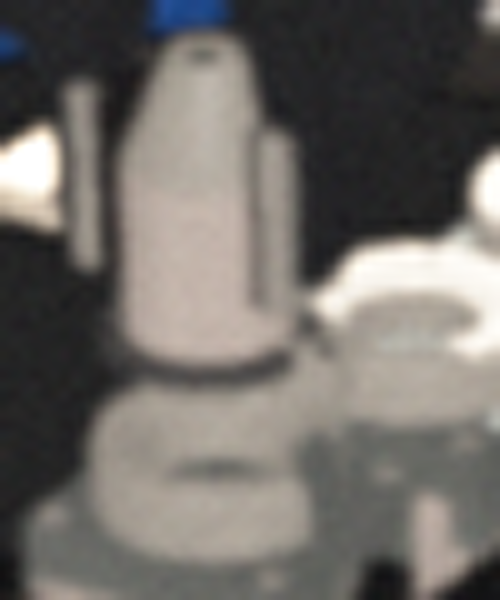

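Run:
```python
import cv2
a=cv2.imread("pics/wrist6.png"); cv2.imwrite("pics/wrist6c.png",cv2.convertScaleAbs(cv2.resize(a[185:325,245:400],None,fx=5,fy=4.28*5/4.28,interpolation=cv2.INTER_CUBIC)[:600],alpha=1.2))
```

```text
(no output)
```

View pics/wrist6c.png

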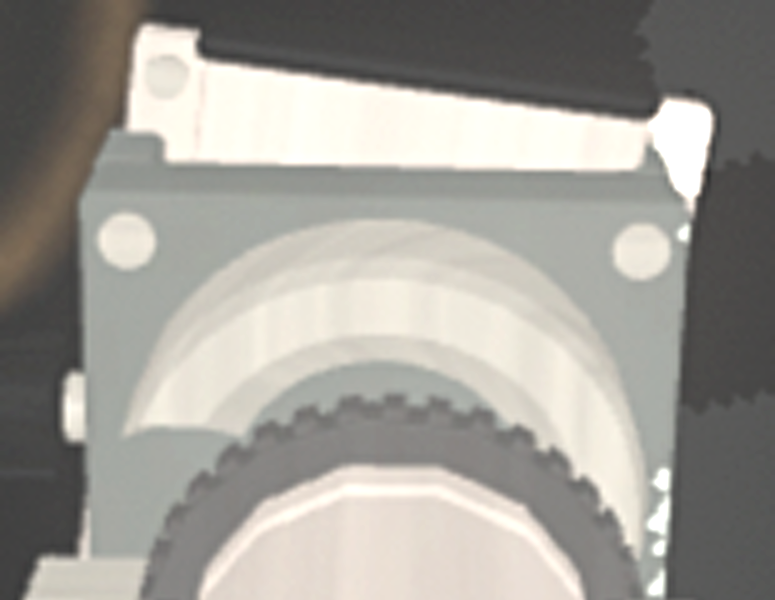

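Run:
```python
from h import *
w=np.load("w6.npz"); c={"mtx":w["mtx"]}; T=w["T"]; I=np.linalg.inv(w["tool"])
f=lambda p:(245+(p[0]+.5)/5-.5,185+(p[1]+.5)/5-.5)
q=lambda p,z:(I@np.append(at_z(c,f(p),z,T),1))[:2].round(4)
print("rim outer",q((390,278),.04),"-> cx",q((390,278),.04)[0]-.024)
print("rim inner",q((385,335),.04),"-> cx",q((385,335),.04)[0]-.018)
print("bore at chamfer bottom z.036",q((383,362),.036)[0]-.014)
b=.0716-.0207
print("flange",q((395,393),b+.012),"cx",q((395,393),b+.012)[0]-.020)
print("flange L,R",q((145,560),b+.012),q((640,560),b+.012))
print("barrel far edge r16 z.012",q((390,470),b+.046), q((390,470),b+.012))
print("screws",q((127,241),.028),q((640,250),.028))
```

```text
rim outer [ 0.0236 -0.0007] -> cx -0.00040000000000000105
rim inner [ 0.0185 -0.0011] -> cx 0.0005000000000000004
bore at chamfer bottom z.036 0.0005000000000000004
flange [ 0.0223 -0.0004] cx 0.0023
flange L,R [ 0.0085 -0.0196] [0.0084 0.0186]
barrel far edge r16 z.012 [ 0.0311 -0.0008] [ 0.016  -0.0007]
screws [ 0.0231 -0.0244] [0.0222 0.0219]
```

send_rows(
  series=[
    [[0.0005,-0.001,-0.002,0,0.02],[0.0005,-0.001,-0.005,0,0.02],[0.0005,-0.001,-0.008,0,0.02],[0.0005,-0.001,-0.011,0,0.02],[0.0005,-0.001,-0.013,0,0.02],[0.0005,-0.001,-0.015,0,0.02]],
  ],
)

```text
clock: 9.3
eef_pos: [0.5293, 0.3482, 0.055]
tcp_rot: [-3.141, -0.0, 2.122]
ft_force: [0.3, -0.1, -1.8]
grip_width: 0.358
```

```bash
python3 snap.py 7 wrist
```

```text
9.3 [0.5293 0.3482 0.055 ] [-179.99   -0.    121.59] [ 0.3 -0.1 -1.8] 0.3578746046964839 [ -0.  -66.1 -24.6   0.    0.1   0. ]
```

View pics/wrist7.png

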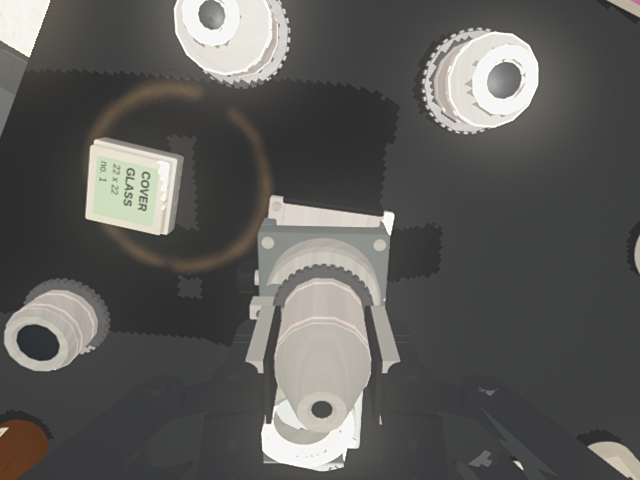

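send_rows(
  series=[
    [[0,0,-0.001,0,0.02],[0,0,-0.0015,0,0.02],[0,0,-0.002,0,0.02],[0,0,-0.0025,0,0.02]],
  ],
)

```text
clock: 9.75
eef_pos: [0.5294, 0.3483, 0.0528]
tcp_rot: [3.141, 0.0, 2.122]
ft_force: [-0.5, 0.9, -0.7]
grip_width: 0.358
```

send_rows(
  series=[
    [[0,0,-0.0005,0,0.02],[0,0,-0.001,0,0.02]],
  ],
)

```text
clock: 9.95
eef_pos: [0.5295, 0.3483, 0.0527]
tcp_rot: [3.141, 0.0, 2.122]
ft_force: [-4.2, -2.8, 12.4]
grip_width: 0.361
```

send_rows(
  series=[
    [[0,0,0.0005,0,0.036],[0,0,0.0005,0,0.04],[0,0,0.0005,0,0.045],[0,0,0.0005,0,0.055],[0,0,0.0005,0,0.07],[0,0,0.0005,0,0.08],[0,0,0.0005,0,0.08]],
  ],
)

```text
clock: 10.65
eef_pos: [0.5293, 0.3482, 0.0523]
tcp_rot: [-3.142, 0.0, 2.122]
ft_force: [-0.3, -0.6, 0.7]
grip_width: 0.936
```

```bash
python3 snap.py 8 wrist
```

```text
10.65 [0.5293 0.3482 0.0523] [-180.     0.   121.6] [-0.3 -0.6  0.7] 0.9355750853009788 [  0.  -64.8 -23.9   0.    0.    0. ]
```

View pics/wrist8.png

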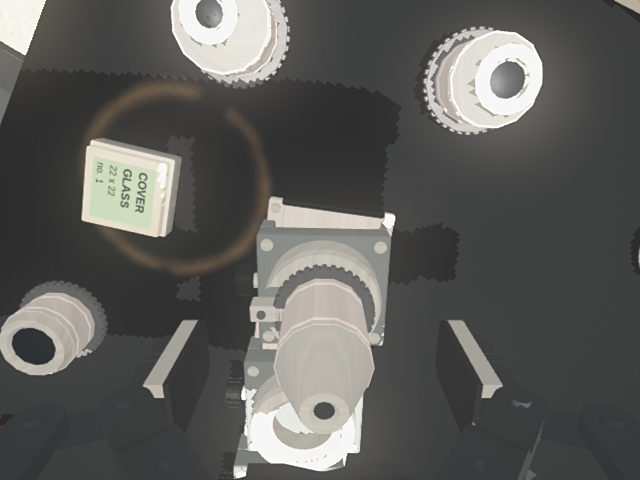

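send_rows(
  series=[
    [[0,0,0.01,0,0.08],[0,0,0.04,0,0.08],[0,0,0.08,0,0.08],[0,0,0.12,0,0.085],[-0.028,0.023,0.15,0,0.085],[-0.056,0.046,0.15,0,0.085],[-0.085,0.071,0.15,0,0.085],[-0.085,0.071,0.15,0,0.085],[-0.085,0.071,0.15,0,0.085],[-0.085,0.071,0.15,0,0.085]],
  ],
)

```text
clock: 11.7
eef_pos: [0.4449, 0.4188, 0.2026]
tcp_rot: [3.141, 0.0, 2.122]
ft_force: [0.8, -0.1, 0.5]
grip_width: 0.998
```

```bash
python3 snap.py 9 wrist
```

```text
11.7 [0.4449 0.4188 0.2026] [1.7998e+02 1.0000e-02 1.2157e+02] [ 0.8 -0.1  0.5] 0.9980299291451432 [  1.1 -58.8 -29.1   0.    0.    0. ]
```

View pics/wrist9.png

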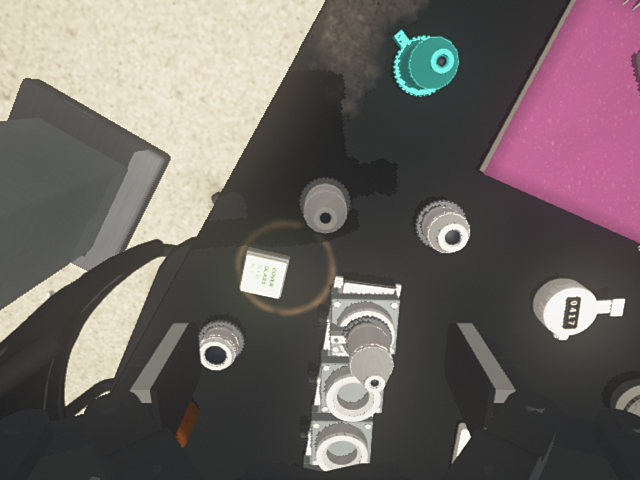

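Run:
```python
import cv2
a=cv2.imread("pics/wrist9.png")
cv2.imwrite("pics/wrist9a.png",cv2.resize(a[170:270,295:485],None,fx=4.2,fy=4.2,interpolation=cv2.INTER_CUBIC))
cv2.imwrite("pics/wrist9b.png",cv2.resize(a[270:480,290:410],None,fx=2.85,fy=2.85,interpolation=cv2.INTER_CUBIC))
```

```text
(no output)
```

View pics/wrist9a.png

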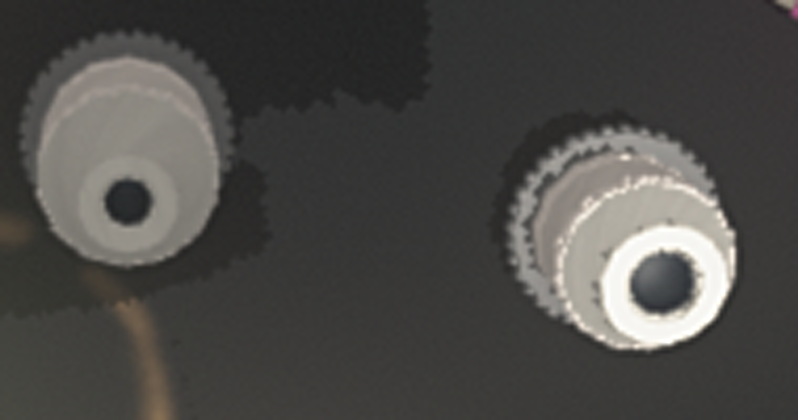

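View pics/wrist9b.png

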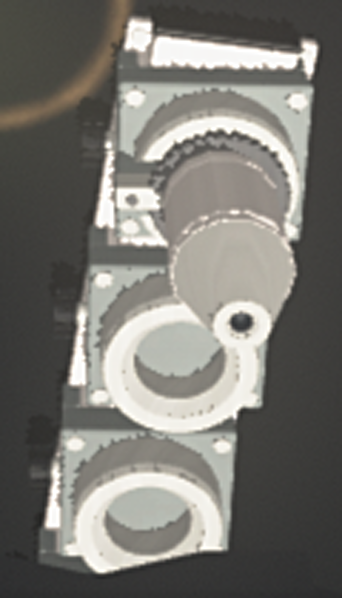

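Run:
```python
from h import *
w=np.load("w9.npz"); c={"mtx":w["mtx"]}; T=w["T"]; I=np.linalg.inv(w["tool"])
f=lambda p:(295+(p[0]+.5)/4.2-.5,170+(p[1]+.5)/4.2-.5)
for n,p,z in [("tall",(129,203),.056),("mid",(664,284),.045)]:
    q=at_z(c,f(p),z,T); print(n,q,(I@np.append(q,1))[:2])
g=lambda p:(290+(p[0]+.5)/2.85-.5,270+(p[1]+.5)/2.85-.5)
print("keyed nose",at_z(c,g((241,321)),.099,T)," tool was .5293 .3482")
for n,p in (("il",(181,367)),("ir",(148,520))): print(n,at_z(c,g(p),.04,T))
```

```text
tall [0.44566077 0.4201507  0.056     ] [0.00075947 0.00127911]
mid [0.53443935 0.45378917 0.045     ] [-0.01705269  0.0945261 ]
keyed nose [0.52774706 0.34949189 0.099     ]  tool was .5293 .3482
il [0.55202887 0.29310165 0.04      ]
ir [0.57459766 0.2391069  0.04      ]
```

send_rows(
  series=[
    [[0.001,0.001,-0.04,0,0.085],[0.001,0.001,-0.08,0,0.085],[0.001,0.001,-0.12,0,0.085],[0.001,0.001,-0.15,0,0.085],[0.001,0.001,-0.17,0,0.085],[0.001,0.001,-0.181,0,0.085],[0.001,0.001,-0.181,0,0.085]],
  ],
)

```text
clock: 12.45
eef_pos: [0.4454, 0.4194, 0.0202]
tcp_rot: [-3.14, 0.0, 2.121]
ft_force: [0.1, -0.0, 0.9]
grip_width: 0.993
```

```bash
python3 snap.py 10 wrist
```

```text
12.45 [0.4454 0.4194 0.0202] [-1.7988e+02  2.0000e-02  1.2155e+02] [ 0.1 -0.   0.9] 0.9925790433639949 [ -0.1 -61.9 -21.5  -0.   -0.3  -0. ]
```

View pics/wrist10.png

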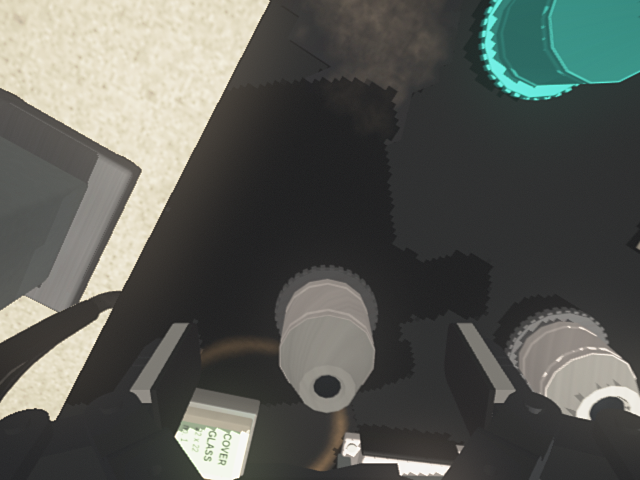

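send_rows(
  series=[
    [[0,0,0,0,0.06],[0,0,0,0,0.045],[0,0,0,0,0.038],[0,0,0,0,0.034],[0,0,0,0,0.03],[0,0,0,0,0.02],[0,0,0,0,0.02],[0,0,0,0,0.02]],
  ],
  newtons=45,
)

```text
clock: 13.3
eef_pos: [0.4455, 0.4204, 0.022]
tcp_rot: [3.141, -0.0, 2.122]
ft_force: [-1.5, -1.1, 7.3]
grip_width: 0.357
```

send_rows(
  series=[
    [[0,0,0.01,0,0.02],[0,0,0.03,0,0.02],[0,0,0.07,0,0.02],[0,0,0.115,0,0.02],[0.015,-0.018,0.15,0,0.02],[0.04,-0.048,0.16,0,0.02],[0.065,-0.078,0.16,0,0.02],[0.09,-0.108,0.16,0,0.02],[0.107,-0.128,0.16,0,0.02],[0.107,-0.128,0.14,0,0.02],[0.107,-0.128,0.11,0,0.02],[0.107,-0.128,0.08,0,0.02],[0.107,-0.128,0.06,0,0.02],[0.107,-0.128,0.052,0,0.02],[0.107,-0.128,0.052,0,0.02],[0.107,-0.128,0.052,0,0.02]],
  ],
)

```text
clock: 14.9
eef_pos: [0.5529, 0.2925, 0.0745]
tcp_rot: [3.14, 0.0, 2.122]
ft_force: [1.3, -0.4, -1.1]
grip_width: 0.354
```

```bash
python3 snap.py 11 wrist side
python3 - <<'E'
import cv2
a=cv2.imread("pics/side11.png"); cv2.imwrite("pics/side11b.png",cv2.resize(a[180:300,270:410],(700,600),interpolation=cv2.INTER_CUBIC))
E
```

```text
14.9 [0.5529 0.2925 0.0745] [1.7992e+02 1.0000e-02 1.2160e+02] [ 1.3 -0.4 -1.1] 0.3541631573188127 [ -0.  -63.  -24.4  -0.    0.   -0. ]
```

View pics/wrist11.png

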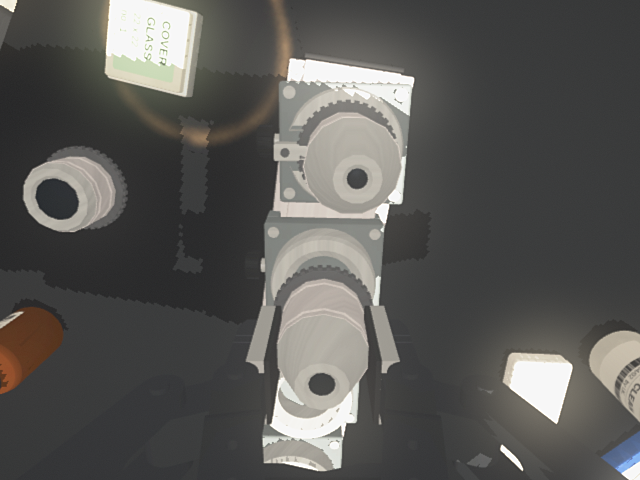

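View pics/side11b.png

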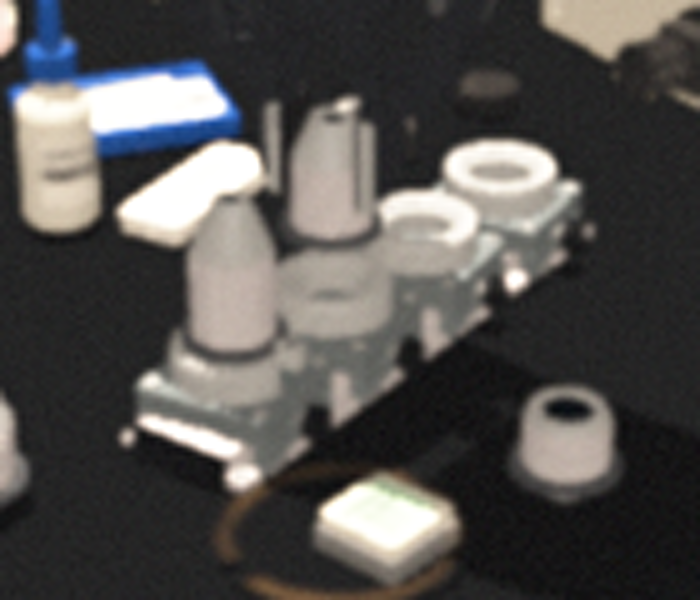

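Run:
```python
import cv2
a=cv2.imread("pics/wrist11.png"); cv2.imwrite("pics/wrist11c.png",cv2.convertScaleAbs(cv2.resize(a[205:325,245:400],None,fx=5,fy=5,interpolation=cv2.INTER_CUBIC),alpha=1.2))
```

```text
(no output)
```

View pics/wrist11c.png

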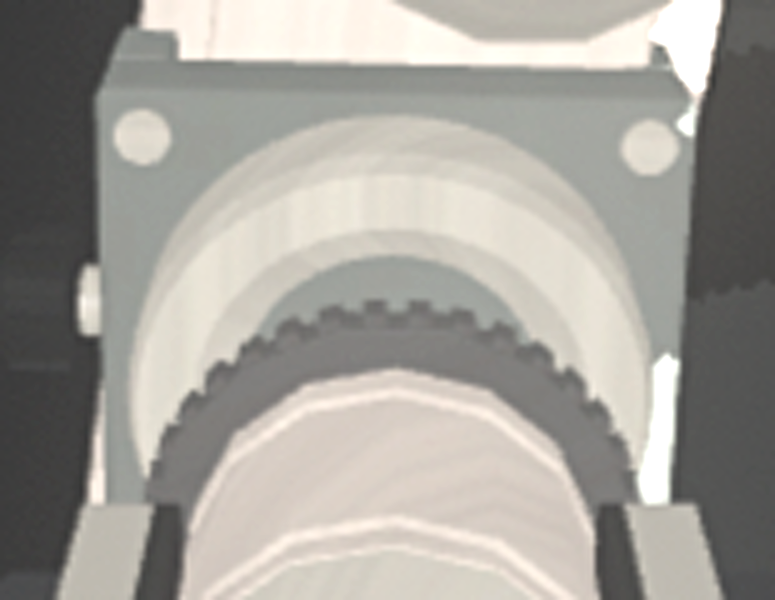

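```bash
cat > chk.py <<'E'
from h import *
def chk(tag,oy,ro,ri,fl,grip,ox=245,k=5):
    w=np.load(f"w{tag}.npz"); c={"mtx":w["mtx"]}; T=w["T"]; I=np.linalg.inv(w["tool"])
    f=lambda p:(ox+(p[0]+.5)/k-.5,oy+(p[1]+.5)/k-.5)
    q=lambda p,z:(I@np.append(at_z(c,f(p),z,T),1))[:2]
    a=q(ro,.04)-[.024,0]; b=q(ri,.04)-[.018,0]; b2=w["tool"][2,3]-grip; l=q(fl,b2+.012)-[.020,0]
    print("seat",a.round(4),b.round(4),"lens",l.round(4)); d=(a+b)/2-l
    print("move tool",d.round(4),"world",(w["tool"][:2,:2]@d).round(4))
E
python3 -c "
from chk import *
chk(11,205,(392,173),(392,229),(395,300),.022)"
```

```text
seat [-0.0009 -0.0005] [-0.     -0.0005] lens [ 0.0012 -0.0004]
move tool [-0.0017 -0.0002] world [ 0.0007 -0.0015]
```

send_rows(
  series=[
    [[0.0005,-0.001,-0.003,0,0.02],[0.0005,-0.001,-0.007,0,0.02],[0.0005,-0.001,-0.011,0,0.02],[0.0005,-0.001,-0.014,0,0.02],[0.0005,-0.001,-0.017,0,0.02],[0.0005,-0.001,-0.0185,0,0.02],[0.0005,-0.001,-0.0195,0,0.02],[0.0005,-0.001,-0.0195,0,0.02]],
  ],
)

```text
clock: 15.8
eef_pos: [0.5528, 0.2912, 0.0541]
tcp_rot: [-3.141, -0.0, 2.122]
ft_force: [-1.1, -0.6, 2.1]
grip_width: 0.356
```

send_rows(
  series=[
    [[0,0,-0.0005,0,0.02],[0,0,-0.001,0,0.02],[0,0,-0.0015,0,0.02]],
  ],
)

```text
clock: 16.1
eef_pos: [0.5529, 0.2913, 0.0538]
tcp_rot: [3.141, -0.0, 2.122]
ft_force: [-8.4, -3.4, 19.7]
grip_width: 0.356
```

send_rows(
  series=[
    [[0,0,0.001,0,0.036],[0,0,0.001,0,0.04],[0,0,0.001,0,0.045],[0,0,0.001,0,0.055],[0,0,0.001,0,0.07],[0,0,0.001,0,0.08],[0,0,0.001,0,0.08]],
  ],
)

```text
clock: 16.8
eef_pos: [0.5528, 0.2913, 0.0532]
tcp_rot: [3.142, -0.0, 2.122]
ft_force: [0.1, -0.8, -0.4]
grip_width: 0.934
```

```bash
python3 snap.py 12 wrist
```

```text
16.8 [0.5528 0.2913 0.0532] [180.    -0.   121.59] [ 0.1 -0.8 -0.4] 0.933914233744312 [  0.  -63.9 -23.7  -0.   -0.    0. ]
```

View pics/wrist12.png

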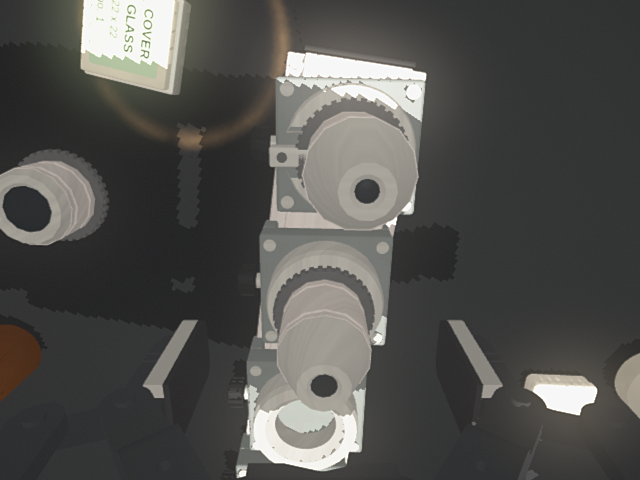

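send_rows(
  series=[
    [[0,0,0.01,0,0.08],[0,0,0.04,0,0.08],[0,0,0.08,0,0.08],[0,0,0.12,0,0.085],[-0.004,0.035,0.145,0,0.085],[-0.008,0.075,0.147,0,0.085],[-0.013,0.115,0.147,0,0.085],[-0.018,0.145,0.147,0,0.085],[-0.018,0.162,0.147,0,0.085],[-0.018,0.162,0.147,0,0.085],[-0.018,0.162,0.147,0,0.085]],
  ],
)

```text
clock: 17.95
eef_pos: [0.5348, 0.4529, 0.2006]
tcp_rot: [-3.142, 0.0, 2.123]
ft_force: [-0.3, -0.1, 0.3]
grip_width: 0.994
```

```bash
python3 snap.py 13 wrist
```

```text
17.95 [0.5348 0.4529 0.2006] [-1.8000e+02  1.0000e-02  1.2161e+02] [-0.3 -0.1  0.3] 0.9935595478883966 [  1.6 -68.4 -31.3   0.1   0.    0. ]
```

View pics/wrist13.png

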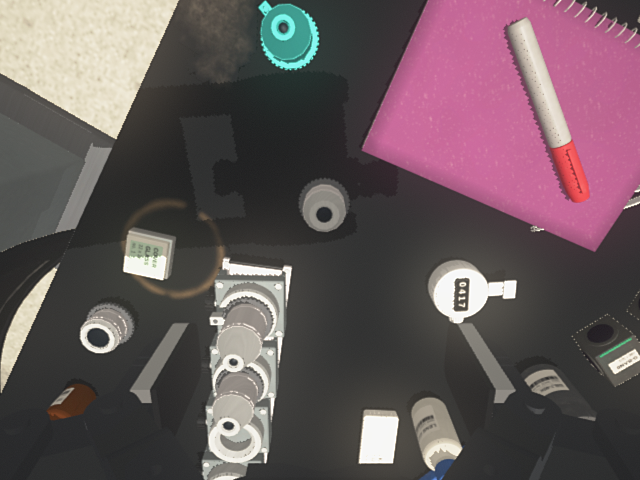

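send_rows(
  series=[
    [[0,0.0005,-0.04,0,0.085],[0,0.0005,-0.08,0,0.085],[0,0.0005,-0.12,0,0.085],[0,0.0005,-0.15,0,0.085],[0,0.0005,-0.17,0,0.085],[0,0.0005,-0.18,0,0.085],[0,0.0005,-0.18,0,0.085],[0,0.0005,-0.18,0,0.06],[0,0.0005,-0.18,0,0.045],[0,0.0005,-0.18,0,0.038],[0,0.0005,-0.18,0,0.034],[0,0.0005,-0.18,0,0.03],[0,0.0005,-0.18,0,0.02],[0,0.0005,-0.18,0,0.02],[0,0.0005,-0.18,0,0.02]],
  ],
  newtons=45,
)

```text
clock: 19.5
eef_pos: [0.5351, 0.4539, 0.0211]
tcp_rot: [3.141, -0.0, 2.122]
ft_force: [-1.3, -1.6, 6.6]
grip_width: 0.35
```

```bash
python3 snap.py 14 wrist
```

```text
19.5 [0.5351 0.4539 0.0211] [179.96  -0.   121.6 ] [-1.3 -1.6  6.6] 0.350029171295258 [ -0.  -68.7 -24.3   0.   -0.5   0. ]
```

View pics/wrist14.png

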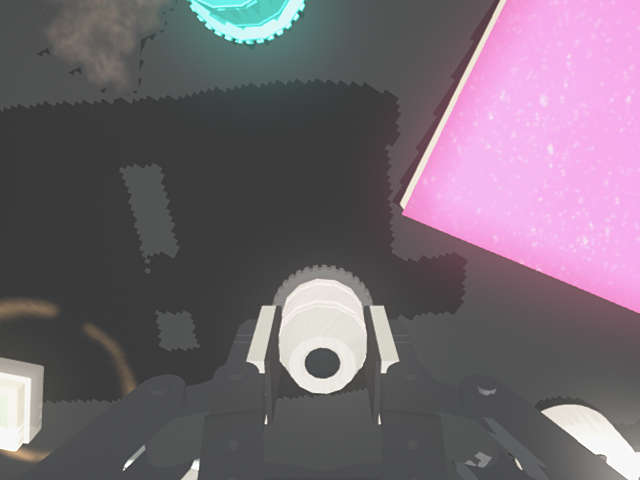

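send_rows(
  series=[
    [[0,0,0.01,0,0.02],[0,0,0.03,0,0.02],[0,0,0.07,0,0.02],[0,0,0.115,0,0.02],[0.004,-0.022,0.15,0,0.02],[0.012,-0.06,0.16,0,0.02],[0.02,-0.1,0.16,0,0.02],[0.028,-0.14,0.16,0,0.02],[0.036,-0.18,0.16,0,0.02],[0.042,-0.21,0.16,0,0.02],[0.042,-0.22,0.16,0,0.02],[0.042,-0.22,0.14,0,0.02],[0.042,-0.22,0.11,0,0.02],[0.042,-0.22,0.08,0,0.02],[0.042,-0.22,0.06,0,0.02],[0.042,-0.22,0.052,0,0.02],[0.042,-0.22,0.052,0,0.02],[0.042,-0.22,0.052,0,0.02]],
  ],
)

```text
clock: 21.35
eef_pos: [0.5774, 0.2342, 0.0734]
tcp_rot: [3.14, 0.0, 2.123]
ft_force: [-0.7, -0.6, -1.6]
grip_width: 0.353
```

```bash
python3 snap.py 15 wrist side
python3 - <<'E'
import cv2
a=cv2.imread("pics/side15.png"); cv2.imwrite("pics/side15b.png",cv2.resize(a[180:300,270:410],(700,600),interpolation=cv2.INTER_CUBIC))
a=cv2.imread("pics/wrist15.png"); cv2.imwrite("pics/wrist15c.png",cv2.convertScaleAbs(cv2.resize(a[205:325,245:400],None,fx=5,fy=5,interpolation=cv2.INTER_CUBIC),alpha=1.2))
E
```

```text
21.35 [0.5774 0.2342 0.0734] [1.7992e+02 2.0000e-02 1.2161e+02] [-0.7 -0.6 -1.6] 0.35291984820317235 [  0.1 -62.5 -24.2   0.   -0.    0. ]
```

View pics/wrist15c.png

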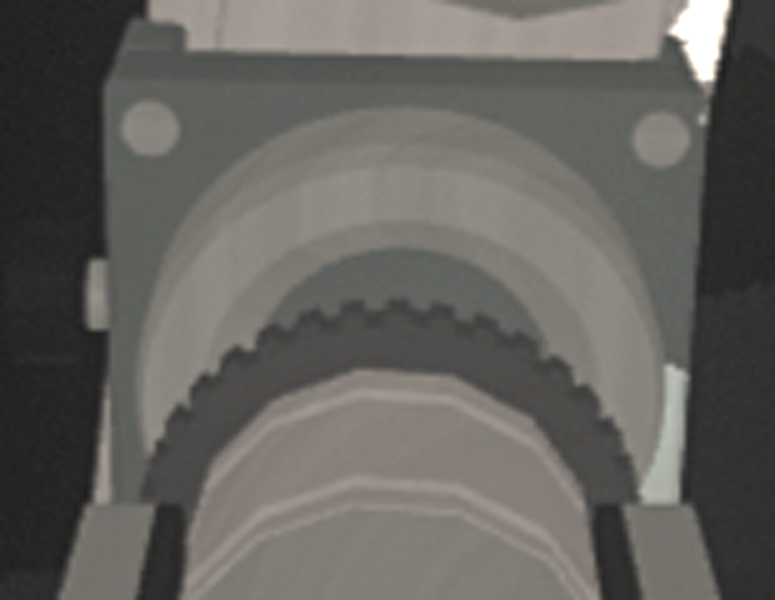

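View pics/side15b.png

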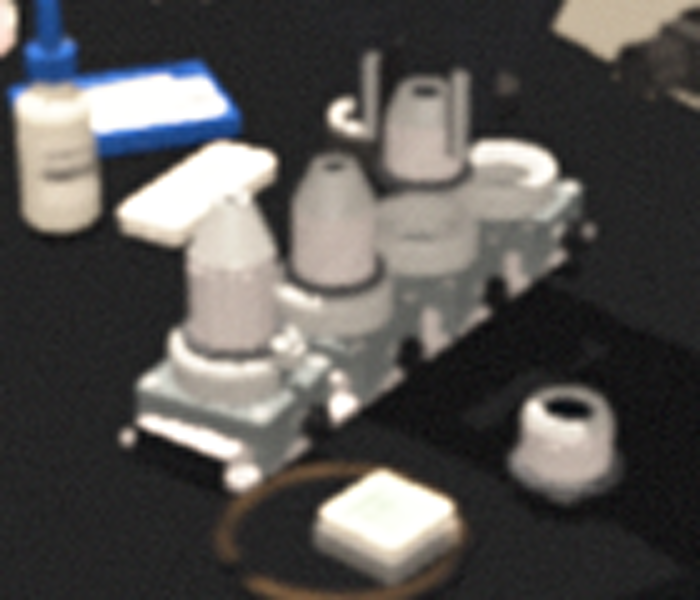

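```bash
python3 -c "
from chk import *
chk(15,205,(403,166),(402,220),(397,300),.0211)"
```

```text
seat [0.0001 0.0004] [0.0012 0.0003] lens [ 0.0016 -0.0002]
move tool [-0.0009  0.0006] world [ 0.001  -0.0005]
```

send_rows(
  series=[
    [[0.001,-0.0005,-0.003,0,0.02],[0.001,-0.0005,-0.007,0,0.02],[0.001,-0.0005,-0.011,0,0.02],[0.001,-0.0005,-0.014,0,0.02],[0.001,-0.0005,-0.017,0,0.02],[0.001,-0.0005,-0.0185,0,0.02],[0.001,-0.0005,-0.0195,0,0.02],[0.001,-0.0005,-0.0205,0,0.02]],
  ],
)

```text
clock: 22.25
eef_pos: [0.5778, 0.2333, 0.053]
tcp_rot: [-3.141, -0.0, 2.122]
ft_force: [-9.1, -1.4, 20.1]
grip_width: 0.348
```

Contact at 20 N, height matches home. Release.

send_rows(
  series=[
    [[0,0,0.001,0,0.036],[0,0,0.001,0,0.04],[0,0,0.001,0,0.045],[0,0,0.001,0,0.055],[0,0,0.001,0,0.07],[0,0,0.001,0,0.08],[0,0,0.001,0,0.08]],
  ],
)

```text
clock: 22.95
eef_pos: [0.5778, 0.2332, 0.0527]
tcp_rot: [-3.141, -0.0, 2.122]
ft_force: [0.3, -0.6, 0.5]
grip_width: 0.941
```

```bash
python3 snap.py 16 wrist
```

```text
22.95 [0.5778 0.2332 0.0527] [-179.99   -0.    121.59] [ 0.3 -0.6  0.5] 0.9413950136181326 [  0.  -63.7 -23.6  -0.    0.   -0. ]
```

View pics/wrist16.png

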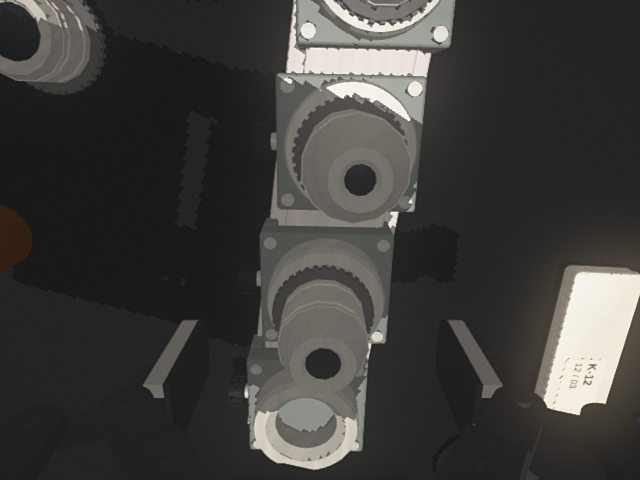

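send_rows(
  series=[
    [[0,0,0.01,0,0.08],[0,0,0.04,0,0.08],[0,0,0.08,0,0.08],[-0.01,0.002,0.12,0,0.085],[-0.045,0.01,0.147,0,0.085],[-0.085,0.019,0.147,0,0.085],[-0.125,0.028,0.147,0,0.085],[-0.144,0.032,0.147,0,0.085],[-0.144,0.032,0.147,0,0.085],[-0.144,0.032,0.147,0,0.085]],
  ],
)

```text
clock: 24.0
eef_pos: [0.4345, 0.2654, 0.2006]
tcp_rot: [3.14, 0.0, 2.123]
ft_force: [-0.1, -0.4, -0.2]
grip_width: 0.997
```

```bash
python3 snap.py 17 wrist;  python3 - <<'E'
import cv2
a=cv2.imread("pics/wrist17.png"); cv2.imwrite("pics/wrist17c.png",cv2.resize(a[160:280,270:390],None,fx=5,fy=5,interpolation=cv2.INTER_CUBIC))
E
```

```text
24.0 [0.4345 0.2654 0.2006] [1.7991e+02 2.0000e-02 1.2162e+02] [-0.1 -0.4 -0.2] 0.9965236786430873 [  1.1 -47.5 -26.4   0.    0.1   0.1]
```

View pics/wrist17.png

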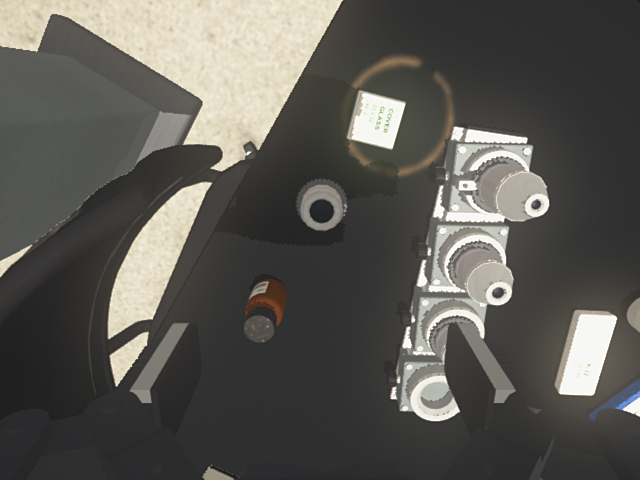

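View pics/wrist17c.png

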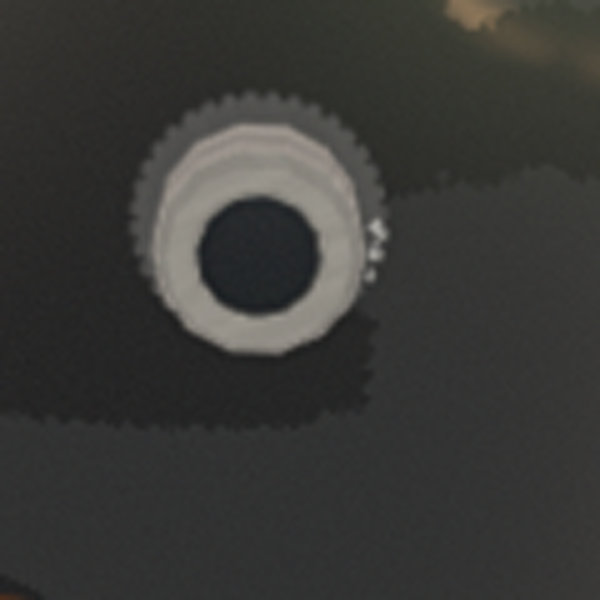

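Run:
```python
from h import *
w=np.load("w17.npz"); c={"mtx":w["mtx"]}; T=w["T"]; I=np.linalg.inv(w["tool"])
q=at_z(c,(321.5,210.7),.034,T); print(q,(I@np.append(q,1))[:2])
print("pe",at_z(c,(432.5,393),.04,T))
```

```text
[0.43316135 0.26528372 0.034     ] [ 0.00064014 -0.00141053]
pe [0.59475807 0.18063125 0.04      ]
```

send_rows(
  series=[
    [[-0.001,0,-0.04,0,0.085],[-0.001,0,-0.08,0,0.085],[-0.001,0,-0.12,0,0.085],[-0.001,0,-0.15,0,0.085],[-0.001,0,-0.17,0,0.085],[-0.001,0,-0.182,0,0.085],[-0.001,0,-0.182,0,0.085],[-0.001,0,-0.182,0,0.06],[-0.001,0,-0.182,0,0.045],[-0.001,0,-0.182,0,0.038],[-0.001,0,-0.182,0,0.034],[-0.001,0,-0.182,0,0.03],[-0.001,0,-0.182,0,0.02],[-0.001,0,-0.182,0,0.02],[-0.001,0,-0.182,0,0.02]],
  ],
  newtons=45,
)

```text
clock: 25.55
eef_pos: [0.4331, 0.2654, 0.0186]
tcp_rot: [3.141, 0.0, 2.122]
ft_force: [-1.5, -1.1, 8.7]
grip_width: 0.353
```

```bash
python3 snap.py 18 wrist
```

```text
25.55 [0.4331 0.2654 0.0186] [1.7995e+02 1.0000e-02 1.2160e+02] [-1.5 -1.1  8.7] 0.35311369187379577 [  0.  -49.1 -16.8   0.   -0.6  -0. ]
```

View pics/wrist18.png

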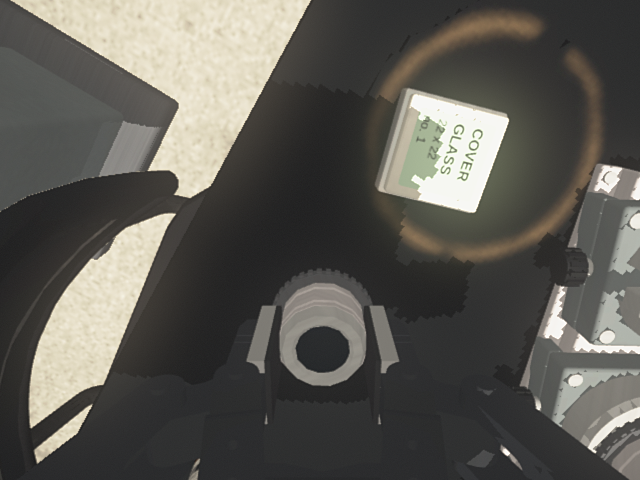

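Run:
```python
from h import *
from rig import capture
t=capture("top"); s=capture("side")
def tri(a,b):
    o1,d1=ray(t,a);o2,d2=ray(s,b)
    k=np.linalg.lstsq(np.stack([d1,-d2],1),o2-o1,rcond=None)[0]
    p,q=o1+k[0]*d1,o2+k[1]*d2
    return ((p+q)/2).round(3), np.linalg.norm(p-q).round(4)
print("stage near-left",tri((458,168),(320+177/2,207/2)),tri((458,168),(320+32/2,165/2)),tri((455,10),(320+32/2,165/2)))
```

```text
stage near-left (array([0.63 , 0.076, 0.253]), np.float64(0.0108)) (array([0.65 , 0.153, 0.304]), np.float64(0.1369)) (array([0.926, 0.07 , 0.255]), np.float64(0.0021))
```

send_rows(
  series=[
    [[0,0,0.01,0,0.02],[0,0,0.03,0,0.02],[0,0,0.07,0,0.02],[0,0,0.115,0,0.02],[0.015,-0.008,0.145,0,0.02],[0.05,-0.026,0.155,0,0.02],[0.09,-0.048,0.155,0,0.02],[0.13,-0.069,0.155,0,0.02],[0.155,-0.082,0.155,0,0.02],[0.168,-0.089,0.155,0,0.02],[0.168,-0.089,0.145,0,0.02],[0.168,-0.089,0.12,0,0.02],[0.168,-0.089,0.09,0,0.02],[0.168,-0.089,0.065,0,0.02],[0.168,-0.089,0.053,0,0.02],[0.168,-0.089,0.053,0,0.02],[0.168,-0.089,0.053,0,0.02]],
  ],
)

```text
clock: 27.4
eef_pos: [0.601, 0.1766, 0.0717]
tcp_rot: [3.141, 0.0, 2.123]
ft_force: [1.1, -0.2, -0.8]
grip_width: 0.345
```

```bash
python3 snap.py 19 wrist side
python3 - <<'E'
import cv2
a=cv2.imread("pics/side19.png"); cv2.imwrite("pics/side19b.png",cv2.resize(a[170:290,280:420],(700,600),interpolation=cv2.INTER_CUBIC))
a=cv2.imread("pics/wrist19.png"); cv2.imwrite("pics/wrist19c.png",cv2.convertScaleAbs(cv2.resize(a[205:325,245:400],None,fx=5,fy=5,interpolation=cv2.INTER_CUBIC),alpha=1.4))
E
```

```text
27.4 [0.601  0.1766 0.0717] [1.7995e+02 2.0000e-02 1.2161e+02] [ 1.1 -0.2 -0.8] 0.3451658613073957 [  0.1 -62.2 -23.8   0.   -0.    0. ]
```

View pics/wrist19c.png

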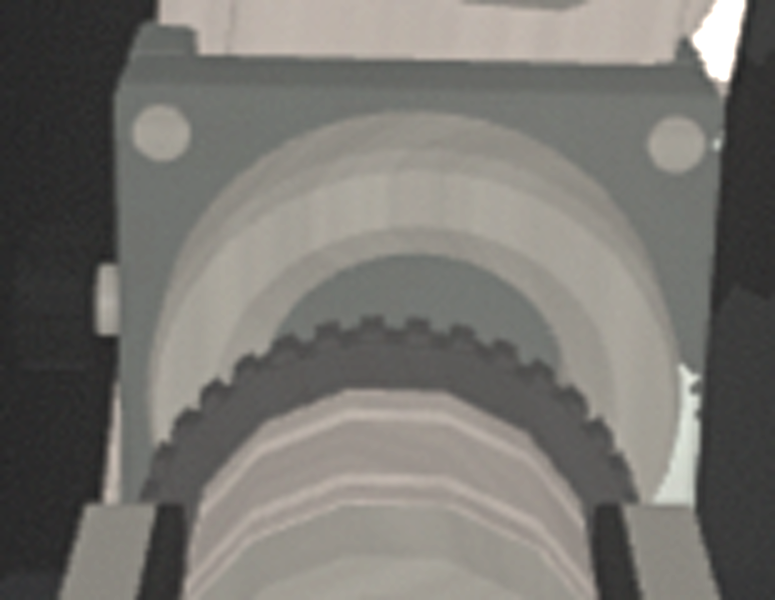

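View pics/side19b.png

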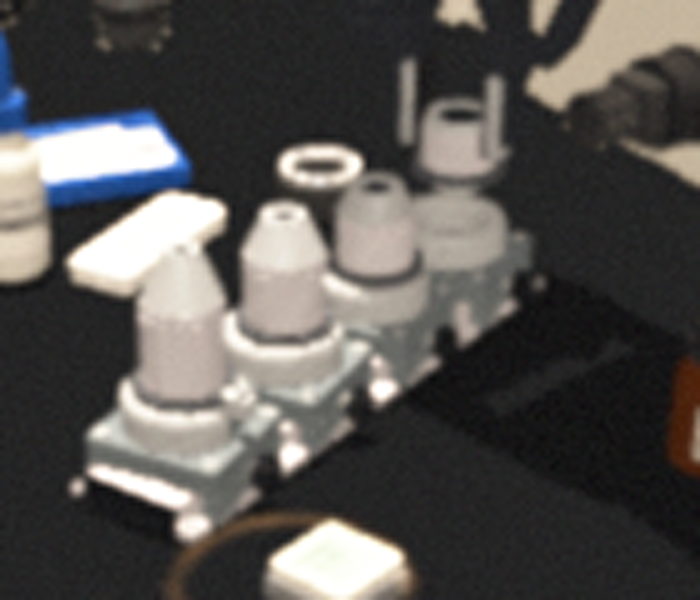

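```bash
python3 -c "
from chk import *
chk(19,205,(417,172),(415,228),(395,318),.0186)"
```

```text
seat [0.0001 0.0016] [0.0011 0.0014] lens [ 0.0011 -0.0004]
move tool [-0.0006  0.0019] world [0.0019 0.0005]
```

send_rows(
  series=[
    [[0.002,0.0005,-0.003,0,0.02],[0.002,0.0005,-0.007,0,0.02],[0.002,0.0005,-0.011,0,0.02],[0.002,0.0005,-0.014,0,0.02],[0.002,0.0005,-0.017,0,0.02],[0.002,0.0005,-0.019,0,0.02],[0.002,0.0005,-0.0205,0,0.02],[0.002,0.0005,-0.021,0,0.02]],
  ],
)

```text
clock: 28.3
eef_pos: [0.6028, 0.1768, 0.0506]
tcp_rot: [-3.141, -0.0, 2.122]
ft_force: [-5.2, -1.1, 12.4]
grip_width: 0.349
```

Seated against the rim at home height. Releasing.

send_rows(
  series=[
    [[0,0,0.0005,0,0.036],[0,0,0.0005,0,0.04],[0,0,0.0005,0,0.045],[0,0,0.0005,0,0.055],[0,0,0.0005,0,0.07],[0,0,0.0005,0,0.08],[0,0,0.0005,0,0.08],[0,0,0.01,0,0.08],[0,0,0.04,0,0.08],[0,0,0.08,0,0.08],[-0.01,0.02,0.12,0,0.08],[-0.03,0.04,0.16,0,0.08],[-0.05,0.06,0.2,0,0.08],[-0.07,0.07,0.2,0,0.08],[-0.07,0.07,0.2,0,0.08],[-0.07,0.07,0.2,0,0.08]],
  ],
)

```text
clock: 29.9
eef_pos: [0.5327, 0.2467, 0.2502]
tcp_rot: [3.141, 0.0, 2.123]
ft_force: [-0.2, -0.3, 0.7]
grip_width: 0.935
```

```bash
python3 snap.py 20 wrist side top
python3 - <<'E'
import cv2
a=cv2.imread("pics/side20.png"); cv2.imwrite("pics/side20b.png",cv2.resize(a[170:290,280:420],(700,600),interpolation=cv2.INTER_CUBIC))
E
```

```text
29.9 [0.5327 0.2467 0.2502] [1.7998e+02 1.0000e-02 1.2163e+02] [-0.2 -0.3  0.7] 0.9353892865426272 [  1.3 -56.3 -30.3   0.1   0.    0.1]
```

View pics/wrist20.png

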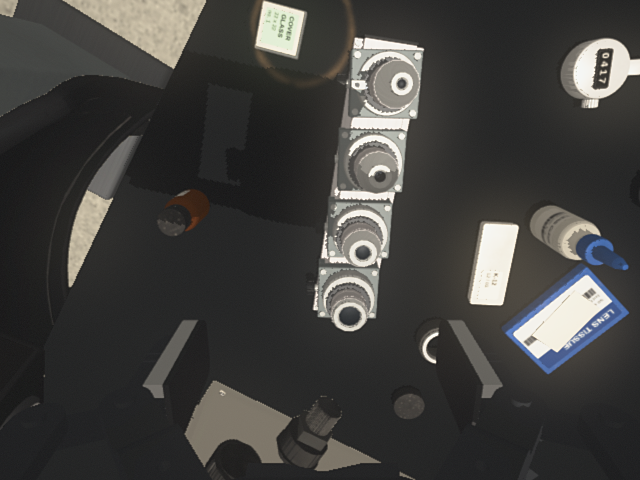

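View pics/side20b.png

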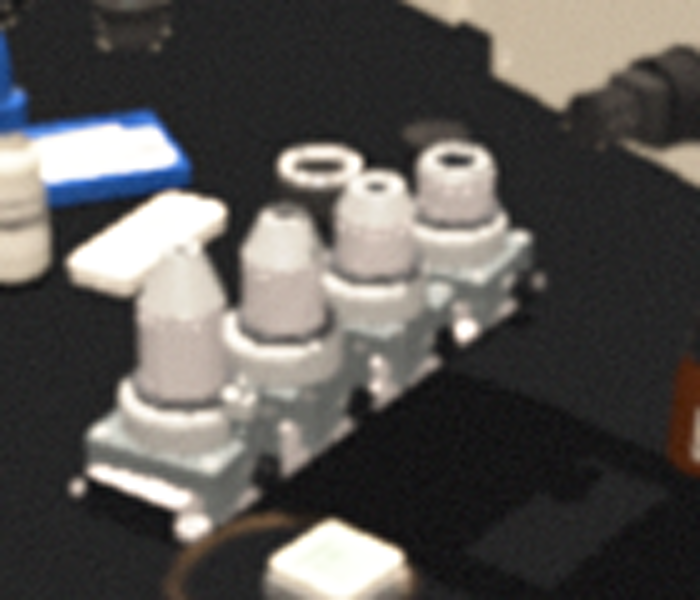

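View pics/top20.png

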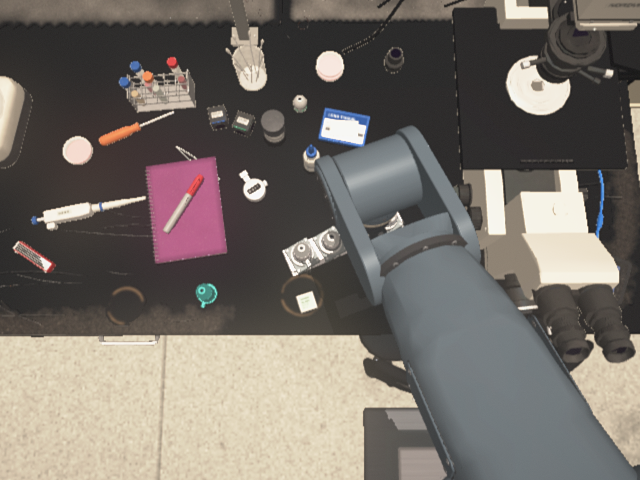

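Run:
```python
from h import *
from rig import capture
w=np.load("w20.npz"); cw={"mtx":w["mtx"]}; s=capture("side")
for n,a,b,L in [("keyed",(402,83),(182,245),67),("tall",(380,176),(287,210),56),("mid",(363,253),(377,184),45),("short",(348,316),(456,158),34)]:
    o1,d1=ray(cw,a,w["T"]);o2,d2=ray(s,(280+b[0]/5,170+b[1]/5))
    k=np.linalg.lstsq(np.stack([d1,-d2],1),o2-o1,rcond=None)[0]
    p,q=o1+k[0]*d1,o2+k[1]*d2; m=(p+q)/2; z=at_z(cw,a,.032+L/1000,w["T"])
    print(n,m.round(4),"bottom z",round(m[2]-L/1000,4),"gap",np.linalg.norm(p-q).round(4),"axis at home z",z[:2].round(4))
a=cv2.imread("pics/wrist20.png"); cv2.imwrite("pics/wrist20c.png",cv2.resize(a[25:335,310:430],None,fx=1.93*1,fy=1.93,interpolation=cv2.INTER_CUBIC))
cv2.imwrite("pics/wrist20d.png",cv2.resize(a[30:130,330:440],None,fx=6,fy=6,interpolation=cv2.INTER_CUBIC))
```

```text
keyed [0.5284 0.348  0.0987] bottom z 0.0317 gap 0.0015 axis at home z [0.5288 0.3486]
tall [0.552  0.2901 0.0889] bottom z 0.0329 gap 0.0019 axis at home z [0.5526 0.2908]
mid [0.5775 0.2321 0.0758] bottom z 0.0308 gap 0.0013 axis at home z [0.5775 0.233 ]
short [0.6014 0.1755 0.0652] bottom z 0.0312 gap 0.0002 axis at home z [0.6011 0.1757]
```

View pics/wrist20d.png

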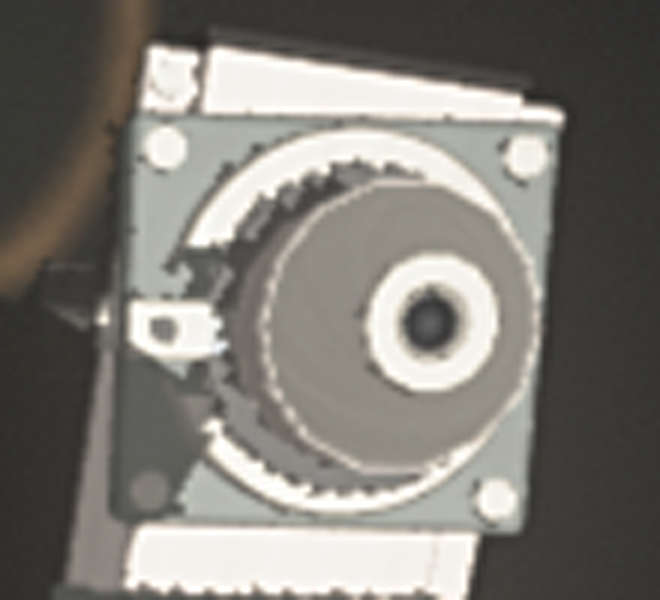

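```bash
python3 -c "
from rig import telemetry, close_job
s=telemetry.sense(); print(s['clock'],abs(s['qd']).max()); print(close_job())"
```

```text
30.1 0.002011836878287478
the job is handed in; nothing more can be done
None
```

All four objectives are standing in the rail in order. The lens with the lug is in the notched carrier at the robot's left end, then the second longest, the second shortest, and the shortest at the plain end. I handed the job in at 30.1 s of the 80 s allowed, with the arm at rest and clear.

**Last checks:**
- **Seating:** triangulating the tips from the wrist and side cameras puts the undersides at 31–33 mm above the bench; home is 32 mm. Each lens met its rim with 12–20 N before I let go.
- **Lug:** the close-up shows it down in the notch.
- **Spacing and posture:** the lenses sit about 62 mm apart along the row, and all look upright.
- **Turquoise look-alike:** untouched.

**What disagreed:**
- **Carrier angle:** the carriers measured about 7° off the line of the rail (30° against 23.5°). I set the lug to the notch as I saw it.
- **Camera estimates:** the cameras differed by about 2 mm on the carrier centres. At the first placing, the side view suggested shifting the opposite way from the wrist view; I followed the wrist view and the lens went in freely.

The hand-in returns no verdict, so I don't know how the job was judged.

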